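# Dip the inclined oil reservoir with its gauge rod

### The arm

A 7-joint arm with a two-finger parallel gripper is mounted at the origin on a cart in front of the work surface, level with it; the furniture and walls round the work are solid. World frame = base frame: x ahead of the robot, y to its left, z up, the work surface at z = 0. Lengths are in m, angles in rad, forces in N, time in s.
With the tool pointing down it reaches from about 0.425 to 0.8 m from the base axis. Payload 8.3 kg.
Tool frame: the origin (TCP) lies between the finger pads; the fingertips stand 11 mm ahead of it and the grasp point (between the pads) lies 8 mm behind it; x points along the fingers, y is the direction in which the jaws open and shut, and the axes are right-handed (so a half turn about x gives the same grasp; the last joint's range is limited). The gripper opens to 85 mm and grips with 20 to 120 N. Pads are 22 mm wide; open, the fingers measure 114 mm over their backs; the gripper's body (76 mm by 85 mm) begins 54 mm behind the grasp point. The pads swing forward as they close: fully open they stand 13 mm farther back than shut.
Start: joints at [-1.335, 0.383, 0.016, 1.37, -0.006, 1.388, -0.046], TCP at [0.184, 0.597, 0.242] pointing down, gripper open.
Joint ranges: [-2.95, 2.95], [-0.25, 2.06], [-1.52, 1.56], [0.18, 2.33], [-1.44, 4.58], [0.02, 2.06], [-3.01, 3.01]. Speed limits (rad/s): [2.39, 2.39, 3.01, 3.01, 3.14, 3.14, 3.14].

### API

Orientations are given as a unit quaternion [x, y, z, w].
In Python, from rig import read_state, camera, finish_job gives the robot as it stands.
- The arm moves only by the shell command python3 -m crank 'ROWS' [FORCE]. ROWS is JSON, a list of rows, each a list of 5 numbers: the shift along the tool's x, y, z in cm, then the turn about the tool's x in rad, then the finger opening in cm, from 0 to 8.54. In form: [[dx, dy, dz, turn, hand], ...]. A call has 1 to 5 rows; each row is the pose to reach, as a shift and turn from the pose measured when the call began, along the tool's axes at that moment; what a row does not reach only later rows make up. A row lasts 1/12 s, in which the tool goes at most 41.7 mm and 7.16 degrees, less where a joint would pass 70% of its speed; a pose out of reach is approached as far as the arm can. A call with a gripper value outside its range is refused whole. The fingers move at their own pace and stop on an object; FORCE is the grip in N (left out, the last holds). Time passes only in rows, so rows that repeat a pose let the fingers close. It gives the time, the measured TCP pose, the force and the opening at its end, in the units of the state.
- read_state(): the state, without advancing time (a new reading comes with each control period).
- camera(name): name is "scene" or "top"; returns a dict with "img" (384x512x3 uint8, blue, green, red), "range_z" (384x512 float32, m along the optical axis (not along the pixel's ray), 0 where there is no reading), "K" (3x3 intrinsics, pixels), "k1" (the pictures are not rectified: a ray, as slopes to the right and down, at radius r is drawn at 1 + k1 r^2 times it, then the intrinsics apply), "xyz" and "rotation" of the camera in the world. Camera axes: x right, y up, looking along -z (the intrinsics and any distortion apply to the point x, -y, -z); pixel columns grow to the right and rows downward; lengths in m; the calibration is good to about 2 mm. A picture is of the moment at which its call begins.
- finish_job(): hands the job in, once; it reports no verdict.
The state is a dict: "t": time; "joint_pos": joint angles; "joint_vel": joint speeds; "tau": joint torques, N m; "position": TCP position; "tool_rot": TCP orientation; "wrist_force": force on the tool from outside, world axes, zero at the start; "moment": the same for the moment, N m; "grip_width": finger opening in m.
Only numpy, scipy, OpenCV 4.12 (cv2) and the standard library are available. Lean on these libraries where they do the work, as an engineer would, in place of code of your own. Each camera call takes 0.05 s, during which the arm holds its last target.

### The job

Check the level in the inclined reservoir: take the gauge rod from its stand, push the recessed vent button beside the guide tube fully in with the rod's tip, then slide the rod down the guide tube until its collar stops on the tube's mouth. Draw it right out again and finish still holding the rod in the gripper, level and still, with its tip about 10 cm above the middle of the notebook, ready to be read. Leave the brass adapter, the tee fitting and the nut where they stand.

Things in the scene. Friction and masses are not known exactly. Their poses are not given: they have to be found in the camera images.
- rod_grip (a point): Where to grasp the gauge rod: middle of the free part of its black handle, on the rod's axis. x runs along the rod to the tip, z up as it lies. Handle x -50 to +40 mm, 12 mm wide (y), 16 high (z); steel collar 22 mm diameter, x 40 to 46; steel shaft 8 mm diameter to the tip at x = 156. It lies level in its stand, axis 46 mm above the table, and lifts straight up.
- rod: The gauge rod as a whole, 206 mm long, about 90 g; origin and axes those of rod_grip.
- rod_collar (a point): Centre of the collar's front face (towards the tip), on the rod's axis, 46 mm from rod_grip; axes as rod_grip.
- rod_tip (a point): End of the rod's 110 mm shaft, slightly tapered, on its axis, 156 mm from rod_grip; axes as rod_grip.
- tube_mouth (a point): Centre of the open end of the steel guide tube on the reservoir's flange. z points out of the tube, up and outward, 35 degrees above level: the rod goes in along -z. y is level, along the flange. Tube 40 mm long, bore 12 mm (16 at the flared mouth), outside 18 mm (22 at the mouth). Fully in, the collar's front face meets the mouth and 110 mm of shaft is inside.
- vent_rim (a point): Centre of the outer rim of the vent button's boss: a dark steel sleeve, 24 mm outside, bore 16 mm, 12 mm high on the flange, 45 mm from the tube along +y and 28 mm lower along z than the tube's mouth. Axes as tube_mouth.
- vent_top (a point): Centre of the face of the vent button, a steel plunger of 13 mm diameter inside the boss, 3 mm below the rim when not pressed; axes as tube_mouth; moves with the button.
- vent_button (a joint): Travel of the vent button along -z of tube_mouth: 0 m out, 0.0045 m fully in. Its spring pushes with about 1.5 N when out and 5 N when fully in.
- rod_stand: Fixed stand of the rod: dark base plate 205 x 56 x 8 mm, two slotted aluminium posts 10 mm thick, 57 mm high, at x = -43 and 128 mm, open upward. Origin on the table below the rod's grip; x along the rod to the tip, z up.
- reservoir: Fixed inclined grey cylinder, 94 mm diameter, with a 100 x 100 mm flange, on a base plate 135 x 125 mm; up to 155 mm high. Origin on the table 105 mm below the middle of the flange's back; x level, the way the rod's tip points on going in, z up.
- notebook: Closed notebook lying on the table, fixed, 148 mm (its x) by 109 mm (its y), 13 mm thick. Origin at the middle of its underside, on the table.
- brass_adapter: Bystander: brass threaded adapter, about 27 mm across, 42 mm high, standing behind the notebook. Origin at its underside.
- tee: Bystander: steel tee fitting, 44 x 64 x 26 mm, lying behind the notebook. Origin at its underside.
- nut: Bystander: knurled coupling nut, 36 mm across, 18 mm high, lying behind the notebook. Origin at its underside.

How it is judged:
On the way, in this order (a step that is already met when the one before it is completed fails the run):
1. the vent button is pushed fully in by the rod's tip (value of joint vent_button above 0.0032 m and distance between rod_tip and vent_top below 0.01 m), for 0.1 s.
2. the rod is in the guide tube with its collar on the mouth (distance between rod_collar and tube_mouth below 0.005 m and z of rod_collar in the frame of tube_mouth below 0.003 m and angle between the x axis of rod_collar and the z axis of tube_mouth, either way round below 0.1 rad), for 0.1 s.
At the end, for the whole second after the job is handed in: Rod held in the gripper, off reservoir, stand and notebook, level within 0.15 rad and still; tip 70 to 170 mm above the table, within 35 mm of the notebook's middle from above; vent button out (below 1.5 mm); bystanders moved less than 20 mm (angle between rod_tip's own x axis and vertical between 1.4208 and 1.7208 rad and height (world z) of rod_tip between 0.07 and 0.17 m and horizontal distance between rod_tip and notebook below 0.035 m and contact force between the fingers and rod above 1 N and contact force between rod and reservoir below 0.1 N and contact force between rod and rod_stand below 0.1 N and contact force between rod and notebook below 0.1 N and linear speed of rod below 0.02 m/s and angular speed of rod below 0.1 rad/s and value of joint vent_button below 0.0015 m and distance of each of brass_adapter, tee, nut from where it was at the start of the episode below 0.02 m); the arm keeps its last pose, push and grip.
It fails at once if a bystander (brass adapter, tee fitting, nut) is pushed from its place (distance of any of brass_adapter, tee, nut from where it was at the start of the episode above 0.02 m).
It also fails if it takes over 54 s, if anything falls off the work surface, if the arm or the gripper's body presses on something with over 40 N, if the wrist force passes 120 N, or if a joint passes its speed limit or range.

## Working session

There is one attempt and no reset: what is moved stays moved. The work goes in short steps, Python scripts to look and compute and a shell command to move; the robot and the scene stay as the last step left them, time stands still between calls to the robot, and variables do not carry over. Pictures are saved under pics/ and viewed, and the job is handed in when it is done.

```bash
ls; mkdir -p pics
python3 - <<'E'
from rig import *
import cv2,pickle
print(read_state())
for n in("scene","top"):
    c=camera(n); pickle.dump(c,open(n+".pkl","wb")); cv2.imwrite(f"pics/{n}0.png",cv2.resize(c["img"],(800,600)))
    print(n,c["K"],c["k1"],c["xyz"],c["rotation"])
E
```

```text
pics
{'t': 0.0, 'joint_pos': array([-1.33489856,  0.38423516,  0.01637975,  1.37119298, -0.00632366,
        1.38820687, -0.0464976 ]), 'joint_vel': array([ 2.05526417e-03,  3.58983653e-05, -6.46164831e-04, -7.75494642e-04,
        1.05495269e-03, -4.91000228e-06, -1.26604613e-03]), 'tau': array([-8.09341072e-04, -6.27586842e+01,  8.43515340e-01, -3.71824014e+01,
        1.64303690e-02,  1.39579835e-02,  1.53398889e-05]), 'position': array([0.18379669, 0.59684026, 0.24126318]), 'tool_rot': array([ 0.10453085,  0.69933198, -0.10592655,  0.69913349]), 'wrist_force': array([0.48772538, 0.56501609, 0.66299701]), 'moment': array([ 0.02886922,  0.03659384, -0.00641365]), 'grip_width': 0.0854555100079054}
scene [[443.35635916   0.         254.22759484]
 [  0.         443.35635916 192.80709735]
 [  0.           0.           1.        ]] -0.10746819144126549 [0.0170401  0.54757173 0.58213686] [-0.18017988  0.44659958  0.80764908 -0.34027487]
top [[374.92509957   0.         256.31304893]
 [  0.         374.92509957 192.54821672]
 [  0.           0.           1.        ]] -0.1257574883475306 [0.43889814 0.00171154 0.98592438] [ 0.04388126 -0.04204363 -0.70188034  0.70969765]
```

View pics/scene0.png

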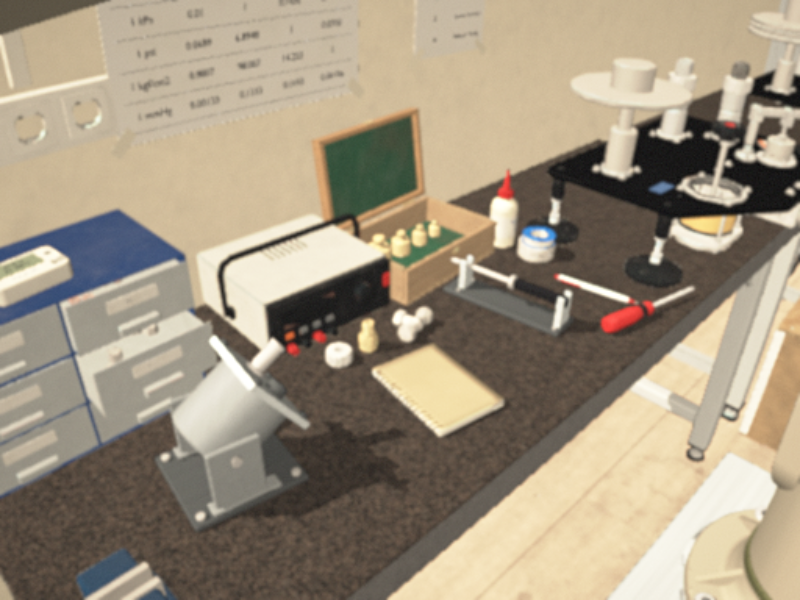

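View pics/top0.png

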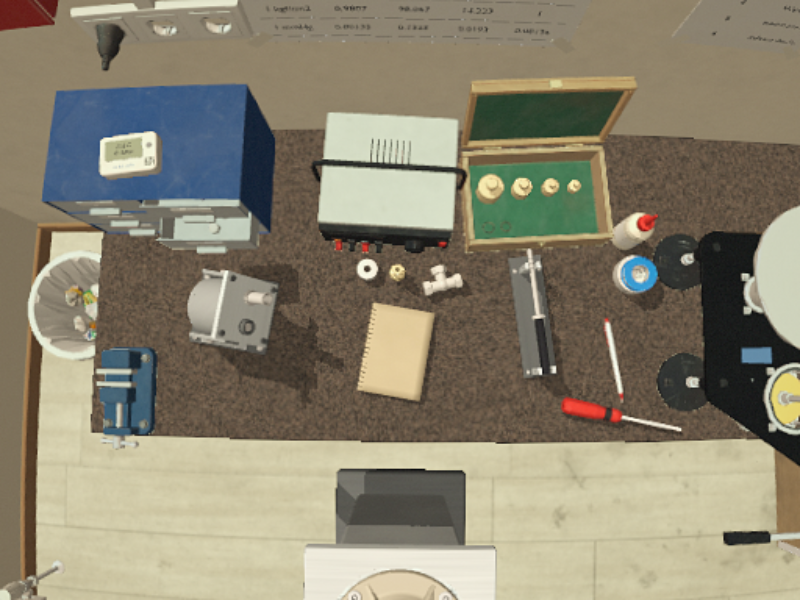

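The top view (800x600) shows the rod in its stand at about (535,310) with the tip away from the robot. The reservoir is at (235,310) with its tube at (260,297) and vent at (247,326), the notebook is at (397,352), and the nut, adapter and tee are at (367,269), (397,271) and (442,281). Next I enlarge these for precise measurement.

```bash
cat > h.py <<'E'
import numpy as np,cv2,pickle
from scipy.spatial.transform import Rotation as R
def ray(c,u,v):
    # u,v original pixels -> slopes right/down, undistorted
    K=c["K"]; a=np.array([(u-K[0,2])/K[0,0],(v-K[1,2])/K[1,1]]); s=a.copy()
    for _ in range(30): s=a/(1+c["k1"]*(s@s))
    return s
def Rm(c):
    q=np.array(c["rotation"]); return R.from_quat(q)
def pt(c,u,v,d=None):
    if d is None: d=float(c["range_z"][int(round(v)),int(round(u))])
    s=ray(c,u,v); return np.array(c["xyz"])+Rm(c).apply([s[0]*d,-s[1]*d,-d])
def ptz(c,u,v,z):
    s=ray(c,u,v); w=Rm(c).apply([s[0],-s[1],-1]); o=np.array(c["xyz"]); return o+w*(z-o[2])/w[2]
def proj(c,p):
    q=Rm(c).inv().apply(np.array(p)-c["xyz"]); s=np.array([q[0],-q[1]])/-q[2]; s=s*(1+c["k1"]*(s@s)); K=c["K"]
    return np.array([s[0]*K[0,0]+K[0,2],s[1]*K[1,1]+K[1,2]])
def cloud(c):
    v,u=np.mgrid[0:384,0:512]; K=c["K"]; a=np.stack([(u-K[0,2])/K[0,0],(v-K[1,2])/K[1,1]],-1); s=a.copy()
    for _ in range(30): s=a/(1+c["k1"]*(s**2).sum(-1,keepdims=True))
    d=c["range_z"]; P=np.stack([s[...,0]*d,-s[...,1]*d,-d],-1)
    return (Rm(c).apply(P.reshape(-1,3))+c["xyz"]).reshape(384,512,3)
def crop(c,u0,v0,u1,v1,f,name):
    im=cv2.resize(c["img"][v0:v1,u0:u1],None,fx=f,fy=f,interpolation=cv2.INTER_CUBIC)
    for x in range(u0-u0%10+10,u1,10):
        cv2.line(im,((x-u0)*f,0),((x-u0)*f,6),(0,0,255),1); cv2.putText(im,str(x),((x-u0)*f-8,16),0,.32,(0,0,255))
    for y in range(v0-v0%10+10,v1,10):
        cv2.line(im,(0,(y-v0)*f),(6,(y-v0)*f),(0,0,255),1); cv2.putText(im,str(y),(8,(y-v0)*f+4),0,.32,(0,0,255))
    cv2.imwrite("pics/"+name,im)
E
python3 - <<'E'
from h import *
t=pickle.load(open("top.pkl","rb"));s=pickle.load(open("scene.pkl","rb"))
crop(t,315,150,370,250,6,"t_rod.png"); crop(t,110,160,190,235,8,"t_res.png")
crop(s,90,205,210,340,4,"s_res.png"); crop(s,270,150,380,220,7,"s_rod.png"); crop(t,215,185,285,265,7,"t_nb.png")
E
```

```text
(no output)
```

View pics/t_rod.png

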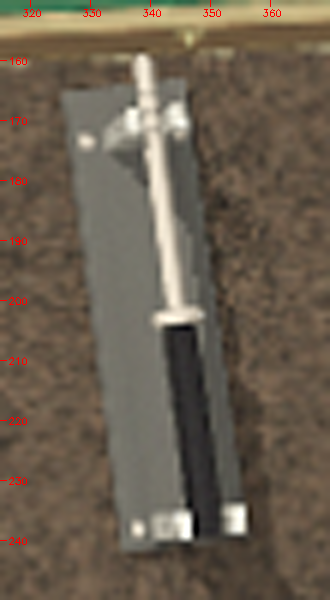

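View pics/t_res.png

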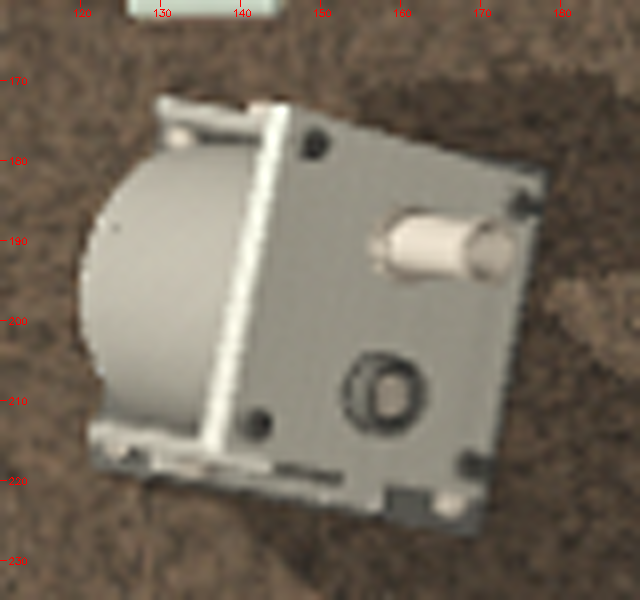

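View pics/s_res.png

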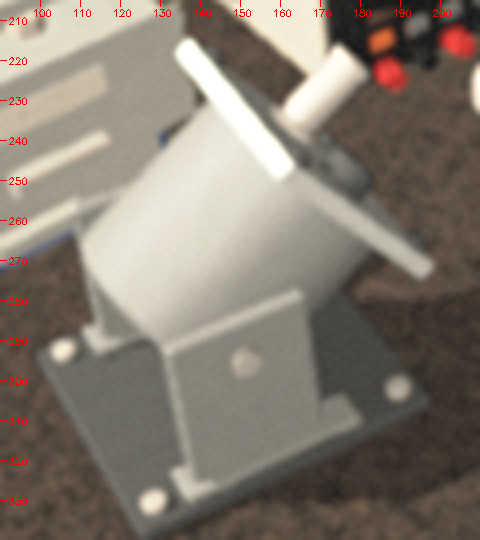

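View pics/s_rod.png

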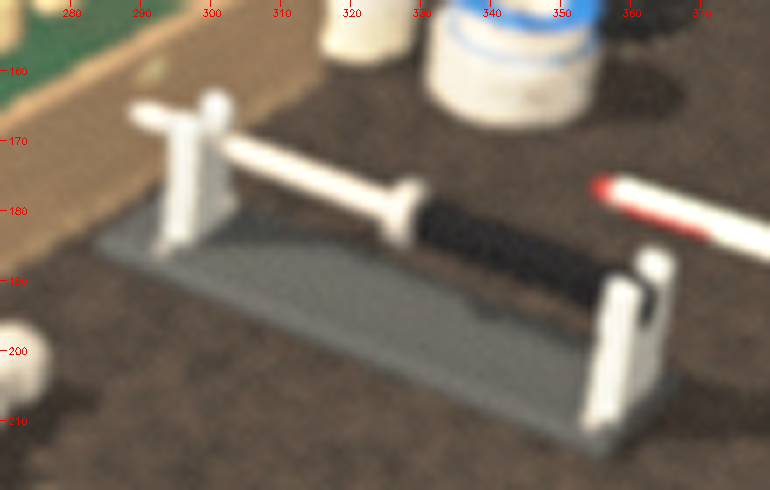

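View pics/t_nb.png

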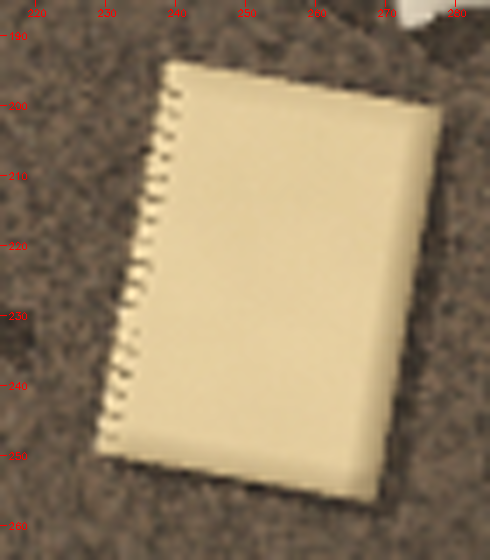

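Crop readings in original pixels:
- **Rod:** tip (338.5,160), collar (344.5,203), handle end (349.5,238).
- **Reservoir:** tube mouth centre ≈(171,191), vent rim ≈(158,209).
- **Notebook:** corners (239.5,194), (278,200.5), (268.5,256), (229.5,249.5).

Run:
```python
from h import *
np.set_printoptions(precision=4,suppress=True)
t=pickle.load(open("top.pkl","rb"));s=pickle.load(open("scene.pkl","rb"))
print("tip",ptz(t,338.5,160,.048),"collar front",ptz(t,344.2,201.5,.046),"collarback",ptz(t,344.6,203.7,.05),"butt",ptz(t,349.5,238,.052))
nb=[ptz(t,*p,.013) for p in[(239.5,194),(278,200.5),(268.5,256),(229.5,249.5)]]; print("nb",np.mean(nb,0),nb)
C=cloud(t)
print("table z",C[225:235,200:215,2].mean(), "nb z",C[215:240,245:265,2].mean())
# flange plane
m=np.zeros((384,512),np.uint8); cv2.fillPoly(m,[np.array([(147,180),(170,185),(166,215),(145,209)])],1)
cv2.circle(m,(158,209),8,0,-1); cv2.rectangle(m,(153,182),(178,198),0,-1)
P=C[m>0]; 
for _ in range(5):
    c0=P.mean(0); n=np.linalg.svd(P-c0)[2][2]; n*=np.sign(n[2]); r=(P-c0)@n; P=P[abs(r)<.004]
print("top flange",len(P),c0,n,"elev",np.degrees(np.arcsin(n[2])),"az",np.degrees(np.arctan2(n[1],n[0])),r.std())
for p in[(171,191),(170,191),(158,209),(157,209)]: print(p,pt(t,*p))
# intersection with planes offset: mouth=40? above flange, rim=12
def plane(c,u,v,off):
    s_=ray(c,u,v); w=Rm(c).apply([s_[0],-s_[1],-1]); o=np.array(c["xyz"]); return o+w*((c0+off*n-o)@n)/(w@n)
M=plane(t,170.8,191,.040);V=plane(t,158,209,.012);print("mouth",M,"rim",V,"diff",V-M,np.linalg.norm(V-M),(V-M)@n)
for p in [(143,173.5),(146.5,174),(134,216.5),(138.5,217)]: print("edge",pt(t,*p))
# stand posts
for p in [(337,169.5),(345,169.5),(344,237.5),(354,236.5)]: print("post",ptz(t,*p,.057),pt(t,*p))
```

```text
tip [ 0.6399 -0.205   0.048 ] collar front [ 0.5333 -0.2182  0.046 ] collarback [ 0.5273 -0.2182  0.05  ] butt [ 0.4413 -0.2291  0.052 ]
nb [0.4735 0.0102 0.013 ] [array([0.5535, 0.0488, 0.013 ]), array([ 0.5375, -0.0519,  0.013 ]), array([ 0.3938, -0.0283,  0.013 ]), array([0.4092, 0.0723, 0.013 ])]
table z -9.766075893239043e-05 nb z 0.014045847585076356
top flange 59 [0.5351 0.2486 0.1269] [-0.0559 -0.8365  0.5451] elev 33.02988564733351 az -93.82295479371406 0.0010269766522062321
(171, 191) [0.5459 0.2041 0.1222]
(170, 191) [0.5459 0.2066 0.1216]
(158, 209) [0.5035 0.2339 0.1198]
(157, 209) [0.5035 0.2363 0.1196]
mouth [0.5448 0.2026 0.1306] rim [0.5033 0.2333 0.122 ] diff [-0.0415  0.0307 -0.0085] 0.05234907571639702 -0.028000000000000067
edge [0.5827 0.2654 0.1468]
edge [0.5814 0.2568 0.1477]
edge [0.4867 0.3013 0.0879]
edge [0.4857 0.29   0.0877]
post [ 0.6134 -0.1987  0.057 ] [ 0.6138 -0.1992  0.0548]
post [ 0.6137 -0.2192  0.057 ] [ 0.6139 -0.2195  0.056 ]
post [ 0.4424 -0.214   0.057 ] [ 0.4425 -0.2143  0.0555]
post [ 0.445  -0.2392  0.057 ] [ 0.445  -0.2394  0.0565]
```

```bash
cat > fit.py <<'E'
from h import *
from scipy.optimize import least_squares
np.set_printoptions(precision=4,suppress=True)
t=pickle.load(open("top.pkl","rb"));s=pickle.load(open("scene.pkl","rb"))
E=np.radians(35)
def frame(psi):
    h=np.array([np.cos(psi),np.sin(psi),0]); z=np.cos(E)*h+np.sin(E)*np.array([0,0,1]); y=np.cross([0,0,1],h)
    if y[0]>0: y=-y
    return np.cross(y,z),y,z
def model(p):
    M=p[:3]; x,y,z=frame(p[3]); F=M-.04*z+p[4]*y+p[5]*x  # flange front centre
    up=x if x[2]>0 else -x
    V=M+.045*y-.028*z
    return dict(M=M,V=V,UF=F+.05*up-.05*y,UN=F+.05*up+.05*y,LF=F-.05*up-.05*y,LN=F-.05*up+.05*y)
obs=[(t,"M",(170.8,191),2),(t,"V",(158,209.2),2),(t,"UF",(146.7,173.2),1),(t,"UN",(138.7,217),1),(t,"LF",(178,182),1),(t,"LN",(170.5,219.5),.4),
 (s,"M",(179,221),.7),(s,"UF",(139,215.5),.5),(s,"UN",(163.5,249),.7),(s,"LN",(198,271.5),.7)]
def res(p):
    m=model(p); r=[]
    for c,k,uv,w in obs: r+=list(w*(proj(c,m[k])-uv))
    return np.array(r)
if __name__=="__main__":
    o=least_squares(res,[.545,.203,.13,np.radians(-97),0.02,0],loss="soft_l1")
    p=o.x; print(p,np.degrees(p[3])); print(res(p).reshape(-1,2))
    m=model(p); [print(k,v) for k,v in m.items()]; print(frame(p[3]))
    F=(m["UF"]+m["LN"])/2; print("F",F, "expected z of back 0.105")
    np.save("fit.npy",p)
E
python3 fit.py
```

```text
[ 0.5443  0.2032  0.1318 -1.7275  0.0192 -0.0043] -98.97977526901627
[[-0.7815  0.3496]
 [ 1.7308 -0.0652]
 [ 0.0926 -0.1471]
 [-0.5972 -1.0784]
 [ 0.3076  0.4014]
 [ 0.0727  0.9517]
 [-0.955  -0.2924]
 [-0.7232  0.4648]
 [ 0.0733 -0.9861]
 [ 0.7452  0.8765]]
M [0.5443 0.2032 0.1318]
V [0.5034 0.2329 0.1158]
UF [0.5839 0.2566 0.1463]
UN [0.4851 0.2723 0.1463]
LF [0.5749 0.2    0.0644]
LN [0.4761 0.2156 0.0644]
(array([0.0895, 0.5665, 0.8192]), array([-0.9877,  0.1561, -0.    ]), array([-0.1279, -0.8091,  0.5736]))
F [0.53   0.2361 0.1054] expected z of back 0.105
```

```bash
cat > go.py <<'E'
import sys,json
from h import *
from rig import read_state
np.set_printoptions(precision=4,suppress=True)
def st():
    s=read_state(); r=R.from_quat(s["tool_rot"]); m=r.as_matrix(); return s,m
def info():
    s,m=st(); print("t %.2f"%s["t"],"tcp",s["position"],"x",m[:,0],"y",m[:,1],"yawy %.3f"%np.arctan2(m[1,1],m[0,1]),"F",s["wrist_force"],"grip %.4f"%s["grip_width"],"j",s["joint_pos"])
# usage go.py x y z rodyaw : TCP target, rod heading yaw (rad); jaw perpendicular
def delta(x,y,z,yaw):
    s,m=st(); d=m.T@(np.array([x,y,z])-s["position"])*100
    cur=np.arctan2(m[1,1],m[0,1]); want=yaw+np.pi/2
    # turn about tool x (down): positive turn decreases world yaw
    tn=-(want-cur); tn=(tn+np.pi/2)%np.pi-np.pi/2
    print("row: dx %.2f dy %.2f dz %.2f turn %.3f (alt %.3f)"%(*d,tn,tn-np.sign(tn)*np.pi))
info()
if len(sys.argv)>4: delta(*map(float,sys.argv[1:5]))
E
python3 go.py .47 .1 .25 .112; python3 go.py .487 -.223 .15 .112
```

```text
t 0.10 tcp [0.1838 0.5969 0.2414] x [-0.0005 -0.0017 -1.    ] y [ 0.2943  0.9557 -0.0018] yawy 1.272 F [-0.314  -0.3369 -0.6689] grip 0.0855 j [-1.3349  0.3842  0.0164  1.371  -0.0063  1.3882 -0.0465]
row: dx -0.79 dy -39.07 dz 41.98 turn -0.411 (alt 2.731)
t 0.10 tcp [0.1838 0.5969 0.2414] x [-0.0005 -0.0017 -1.    ] y [ 0.2943  0.9557 -0.0018] yawy 1.272 F [-0.314  -0.3369 -0.6689] grip 0.0855 j [-1.3349  0.3842  0.0164  1.371  -0.0063  1.3882 -0.0465]
row: dx 9.26 dy -69.42 dz 53.10 turn -0.411 (alt 2.731)
```

```bash
python3 -m crank '[[-0.8,-20,21,0.6,8],[-0.8,-20,21,0.6,8],[-0.8,-20,21,0.6,8],[-0.8,-28,30,0.6,8],[-0.8,-28,30,0.6,8]]' 40; python3 go.py .47 .1 .25 .112
```

```text
t: 0.52
position: [0.2872, 0.4141, 0.2464]
tool_rot: [0.308, 0.636, -0.31, 0.636]
wrist_force: [1.7, 0.1, 1.0]
grip_width: 0.0802
t 0.52 tcp [0.2872 0.4141 0.2464] x [-0.001  -0.0022 -1.    ] y [ 0.7865  0.6175 -0.0021] yawy 0.666 F [1.6976 0.0929 0.9889] grip 0.0802 j [-1.19    0.1185  0.1782  1.6946 -0.0213  1.3329 -0.3423]
row: dx -0.31 dy -5.02 dz 35.99 turn -1.017 (alt 2.124)
```

```bash
python3 go.py .487 -.223 .15 .112
```

```text
t 0.52 tcp [0.2872 0.4141 0.2464] x [-0.001  -0.0022 -1.    ] y [ 0.7865  0.6175 -0.0021] yawy 0.666 F [1.6976 0.0929 0.9889] grip 0.0802 j [-1.19    0.1185  0.1782  1.6946 -0.0213  1.3329 -0.3423]
row: dx 9.75 dy -23.61 dz 62.44 turn -1.017 (alt 2.124)
```

```bash
python3 -m crank '[[-0.3,-5,36,0.6,8],[-0.3,-5,36,0.6,8],[-0.3,-5,36,0.6,8],[-0.3,-5,36,0.6,8],[-0.3,-5,36,0.6,8]]'; python3 go.py .487 -.223 .15 .112
```

```text
t: 0.93
position: [0.3916, 0.2339, 0.2484]
tool_rot: [0.484, 0.514, -0.486, 0.515]
wrist_force: [0.7, -0.2, 0.2]
grip_width: 0.0802
t 0.93 tcp [0.3916 0.2339 0.2484] x [-0.0014 -0.002  -1.    ] y [ 0.9982  0.0592 -0.0015] yawy 0.059 F [ 0.6823 -0.1648  0.156 ] grip 0.0802 j [-0.9861  0.0035  0.381   1.8099 -0.0005  1.3308 -0.5457]
row: dx 9.92 dy 6.83 dz 46.16 turn 1.518 (alt -1.624)
```

```bash
python3 -m crank '[[0,6.8,46.2,0.6,8],[0,6.8,46.2,0.6,8],[0,6.8,46.2,0.6,8],[0,6.8,46.2,0.6,8],[0,6.8,46.2,0.6,8]]'; python3 go.py .487 -.223 .15 .112
```

```text
t: 1.35
position: [0.4334, 0.0299, 0.2487]
tool_rot: [-0.616, -0.346, 0.617, -0.346]
wrist_force: [1.5, 1.0, -0.7]
grip_width: 0.0796
t 1.35 tcp [0.4334 0.0299 0.2487] x [-0.0015 -0.0015 -1.    ] y [ 0.854  -0.5203 -0.0005] yawy -0.547 F [ 1.5033  1.0422 -0.6742] grip 0.0796 j [-0.763  -0.0673  0.5978  1.8648  0.0402  1.3344 -0.7229]
row: dx 9.90 dy 17.74 dz 18.79 turn 0.912 (alt -2.230)
```

```bash
python3 -m crank '[[0,20,16,0.6,8],[0,20,16,0.6,8],[0,20,16,0.6,8],[0,20,16,0.6,8],[0,20,16,0.6,8]]' >/dev/null; python3 go.py .487 -.223 .15 .112
```

```text
t 1.77 tcp [ 0.5044 -0.1658  0.249 ] x [-0.0007 -0.0012 -1.    ] y [ 0.406  -0.9139  0.0008] yawy -1.153 F [2.5476 0.8738 0.3723] grip 0.0802 j [-0.47    0.2238  0.8618  1.6475 -0.1722  1.3504 -0.7354]
row: dx 9.91 dy 4.51 dz 3.90 turn 0.306 (alt -2.835)
```

```bash
python3 -m crank '[[3,4.5,3.9,0.12,8],[6,4.5,3.9,0.24,8],[9.9,4.5,3.9,0.306,8],[9.9,4.5,3.9,0.306,8],[9.9,4.5,3.9,0.306,8]]' >/dev/null; python3 go.py .487 -.223 .038 .112
python3 - <<'E'
from h import *
from rig import camera
c=camera("scene"); pickle.dump(c,open("s1.pkl","wb")); crop(c,250,110,400,230,5,"s1.png")
c=camera("top"); pickle.dump(c,open("t1.pkl","wb")); crop(c,290,140,410,270,4,"t1.png")
E
```

```text
t 2.18 tcp [ 0.4853 -0.2223  0.1482] x [-0.0062 -0.0002 -1.    ] y [ 0.1128 -0.9936 -0.0005] yawy -1.458 F [0.1987 0.0195 0.6555] grip 0.0804 j [-0.3611  0.3528  0.9001  1.7791 -0.2962  1.1595 -0.8271]
row: dx 11.02 dy 0.09 dz -0.23 turn 0.001 (alt -3.141)
```

View pics/s1.png

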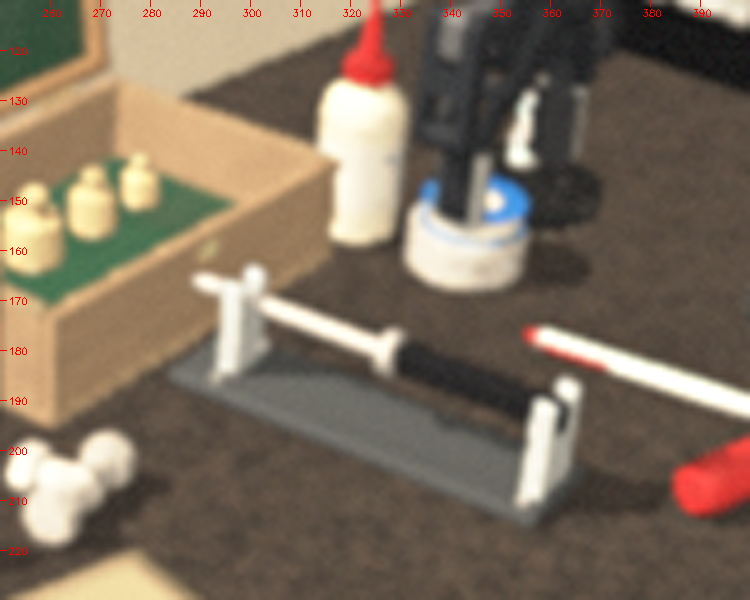

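View pics/t1.png

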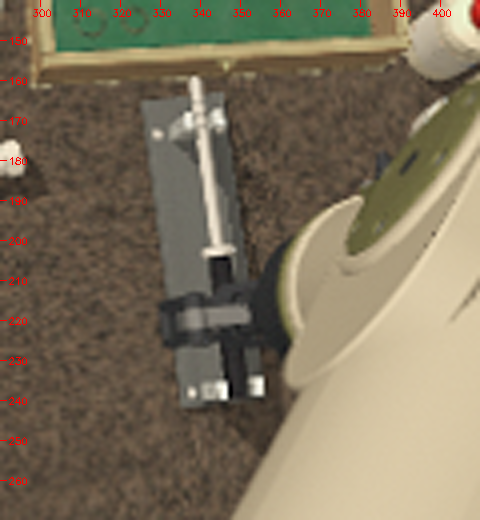

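The scene and top views show the open jaws straddling the handle, above it at about (346,220) in the top picture and square to it. Descending now.

```bash
python3 -m crank '[[4,0.1,-0.2,0,7],[8,0.1,-0.2,0,6],[11,0.1,-0.2,0,5],[11,0.1,-0.2,0,5],[11,0.1,-0.2,0,5]]' 20 >/dev/null; python3 go.py .487 -.223 .038 .112
python3 - <<'E'
from h import *
from rig import camera
c=camera("scene"); pickle.dump(c,open("s1.pkl","wb")); crop(c,270,110,390,230,5,"s2.png")
E
```

```text
t 2.70 tcp [ 0.4912 -0.2229  0.043 ] x [ 0.0006 -0.0014 -1.    ] y [ 0.1177 -0.9931  0.0015] yawy -1.453 F [ 1.0435 -0.7     1.4841] grip 0.0501 j [-0.2724  0.5015  0.8073  1.8669 -0.4372  0.9582 -0.7215]
row: dx 0.49 dy -0.04 dz 0.41 turn 0.006 (alt -3.136)
```

View pics/s2.png

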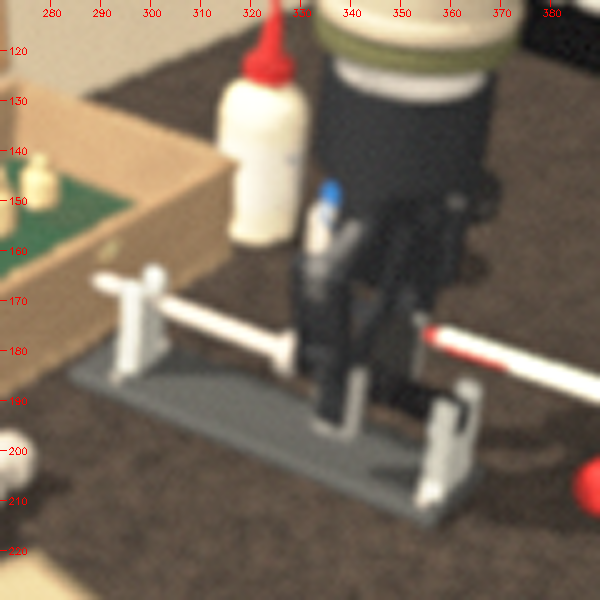

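```bash
python3 -m crank '[[0.5,0,0.4,0,5],[0.5,0,0.4,0,5],[0.5,0,0.4,0,1],[0.5,0,0.4,0,0],[0.5,0,0.4,0,0]]' 40 >/dev/null; python3 go.py .487 -.223 .038 .112;python3 -m crank '[[0,0,0,0,0],[0,0,0,0,0]]'; python3 go.py .487 -.223 .15 .112
```

```text
t 3.17 tcp [ 0.4886 -0.2241  0.04  ] x [ 0.0045 -0.0023 -1.    ] y [ 0.1171 -0.9931  0.0028] yawy -1.453 F [-0.0432 -0.2602  0.2418] grip 0.0143 j [-0.2696  0.4998  0.8065  1.8774 -0.4407  0.9458 -0.7143]
row: dx 0.19 dy -0.13 dz 0.14 turn 0.005 (alt -3.136)
t: 3.33
position: [0.4887, -0.2241, 0.0401]
tool_rot: [0.708, 0.041, -0.704, 0.042]
wrist_force: [0.4, 0.6, -0.7]
grip_width: 0.0111
t 3.33 tcp [ 0.4887 -0.2241  0.0401] x [ 0.0048 -0.0024 -1.    ] y [ 0.1173 -0.9931  0.0029] yawy -1.453 F [ 0.424   0.6101 -0.697 ] grip 0.0111 j [-0.2697  0.4996  0.8066  1.8772 -0.4406  0.9459 -0.7144]
row: dx -10.99 dy -0.10 dz 0.10 turn 0.006 (alt -3.136)
```

```bash
python3 -m crank '[[-4,0,0,0,0],[-8,0,0,0,0],[-12,0,0,0,0],[-16,0,0,0,0],[-20,0,0,0,0]]'
python3 - <<'E'
from h import *
from rig import camera
c=camera("scene"); pickle.dump(c,open("s1.pkl","wb")); crop(c,270,60,400,220,4,"s3.png")
t=pickle.load(open("top.pkl","rb")); C=cloud(t).reshape(-1,3)
for x0 in np.arange(.35,.9,.05):
    print("%.2f"%x0,[ "%.2f"%(lambda q: q[:,2].max() if len(q) else 0)(C[(C[:,0]>x0)&(C[:,0]<x0+.05)&(C[:,1]>y0)&(C[:,1]<y0+.1)]) for y0 in np.arange(-.5,.5,.1)])
E
python3 go.py .46 .05 .25 1.2
```

```text
t: 3.75
position: [0.487, -0.2238, 0.2418]
tool_rot: [0.707, 0.04, -0.705, 0.042]
wrist_force: [1.2, -0.3, -0.4]
grip_width: 0.0109
0.35 ['0.13', '0.03', '0.03', '0.01', '0.01', '0.01', '0.01', '0.01', '0.01', '0.07']
0.40 ['0.13', '0.01', '0.06', '0.01', '0.01', '0.99', '0.00', '0.01', '0.01', '0.07']
0.45 ['0.28', '0.01', '0.06', '0.01', '0.01', '0.01', '0.01', '0.15', '0.10', '0.07']
0.50 ['0.28', '0.01', '0.06', '0.01', '0.02', '0.02', '0.13', '0.15', '0.12', '0.01']
0.55 ['0.28', '0.04', '0.05', '0.01', '0.03', '0.04', '0.78', '0.15', '0.12', '0.01']
0.60 ['0.28', '0.04', '0.06', '0.06', '0.09', '0.04', '0.77', '0.14', '0.14', '0.01']
0.65 ['0.13', '0.14', '0.07', '0.07', '0.10', '0.10', '0.10', '0.21', '0.21', '0.21']
0.70 ['0.01', '0.06', '0.06', '0.07', '0.13', '0.13', '0.10', '0.21', '0.23', '0.23']
0.75 ['0.00', '0.07', '0.06', '0.07', '0.13', '0.13', '0.13', '0.21', '0.23', '0.23']
0.80 ['0.01', '0.22', '0.23', '0.23', '0.22', '0.10', '0.10', '0.21', '0.35', '0.21']
0.85 ['0.42', '0.40', '0.38', '0.37', '0.37', '0.36', '0.37', '0.39', '0.40', '0.39']
t 3.80 tcp [ 0.4899 -0.2258  0.2498] x [ 0.0142 -0.0049 -0.9999] y [ 0.1159 -0.9932  0.0065] yawy -1.455 F [ 3.2061 -3.1368  6.467 ] grip 0.0114 j [-0.4169  0.2526  0.9538  1.6405 -0.2136  1.3429 -0.8871]
row: dx -0.20 dy -27.74 dz -0.23 turn -1.084 (alt 2.058)
```

View pics/s3.png

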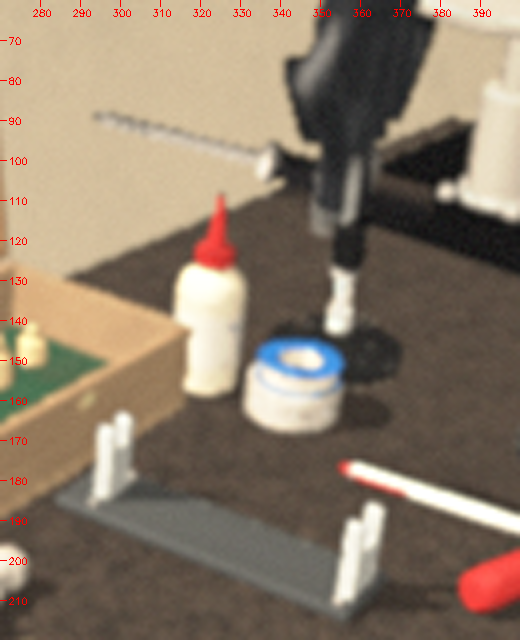

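The rod has come clear of the stand and is level in the jaws. I now carry it over to the near end of the reservoir flange. The tool can only turn about its own vertical axis, so the rod has to be pivoted in the jaws to 35°.

```bash
python3 -m crank '[[0,-4,0,-0.12,0],[0,-8,0,-0.24,0],[0,-12,0,-0.36,0],[0,-16,0,-0.48,0],[0,-20,0,-0.6,0]]' 50 >/dev/null; python3 go.py .44 .1 .25 2.98
```

```text
t 4.22 tcp [ 0.4659 -0.0256  0.2483] x [ 0.0145 -0.0045 -0.9999] y [ 0.6606 -0.7507  0.0129] yawy -0.849 F [ 0.5259  0.0553 -0.0923] grip 0.0109 j [-0.7561  0.0021  0.7507  1.8119  0.0033  1.3138 -0.8553]
row: dx -0.26 dy -11.14 dz -6.35 turn 0.883 (alt -2.258)
```

```bash
python3 -m crank '[[0,-4,-2,-0.12,0],[0,-7,-4,-0.24,0],[0,-11,-6.3,-0.36,0],[0,-11,-6.3,-0.48,0],[0,-11,-6.3,-0.6,0]]' >/dev/null; python3 go.py .44 .18 .25 2.98
```

```text
t 4.63 tcp [0.4394 0.1022 0.2468] x [ 0.0135 -0.0045 -0.9999] y [ 0.9721 -0.2342  0.0142] yawy -0.236 F [-0.0531 -0.1774 -1.3815] grip 0.0110 j [-0.9127 -0.0324  0.6002  1.8425  0.0276  1.3145 -0.5559]
row: dx -0.35 dy -1.76 dz -7.58 turn 1.496 (alt -1.646)
```

```bash
python3 -m crank '[[0,0,-2,-0.12,0],[0,0,-4,-0.24,0],[0,0,-6,-0.36,0],[0,0,-8,-0.48,0],[0,0,-8,-0.6,0]]' >/dev/null; python3 go.py .445 .278 .25 2.98
```

```text
t 5.05 tcp [0.4577 0.1843 0.2458] x [ 0.0128 -0.0044 -0.9999] y [0.9305 0.3661 0.0103] yawy 0.375 F [-1.3619  0.1291 -0.625 ] grip 0.0108 j [-0.9605  0.0846  0.5438  1.7445 -0.0357  1.3149 -0.0349]
row: dx -0.48 dy 2.25 dz -9.18 turn -1.034 (alt 2.107)
```

```bash
python3 -m crank '[[0,0.8,-3,-0.12,0],[0,1.6,-6,-0.24,0],[0,2.2,-9,-0.36,0],[0,2.2,-9,-0.48,0],[0,2.2,-9,-0.6,0]]' >/dev/null;  python3 -m crank '[[0,0,0,-0.12,0],[0,0,0,-0.24,0],[0,0,0,-0.36,0],[0,0,0,-0.43,0]]'; python3 go.py .445 .278 .18 2.98
python3 - <<'E'
from h import *
from rig import camera
c=camera("scene"); pickle.dump(c,open("s1.pkl","wb")); crop(c,60,110,260,320,3,"s4.png")
c=camera("top"); pickle.dump(c,open("t1.pkl","wb")); crop(c,90,150,230,300,4,"t4.png")
E
```

```text
t: 5.8
position: [0.4439, 0.2782, 0.2435]
tool_rot: [0.051, 0.701, -0.054, 0.709]
wrist_force: [0.1, 0.6, -0.9]
grip_width: 0.0112
t 5.80 tcp [0.4439 0.2782 0.2435] x [ 0.0108 -0.0059 -0.9999] y [ 0.1486  0.9889 -0.0042] yawy 1.422 F [ 0.0717  0.6122 -0.9165] grip 0.0112 j [-0.9774  0.16    0.3966  1.6656 -0.0523  1.3228  0.8488]
row: dx 6.35 dy 0.02 dz 0.04 turn 0.012 (alt -3.129)
```

View pics/s4.png

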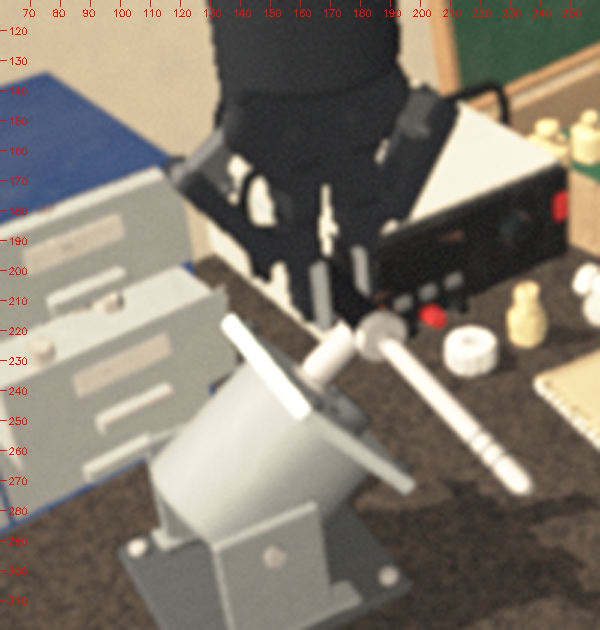

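View pics/t4.png

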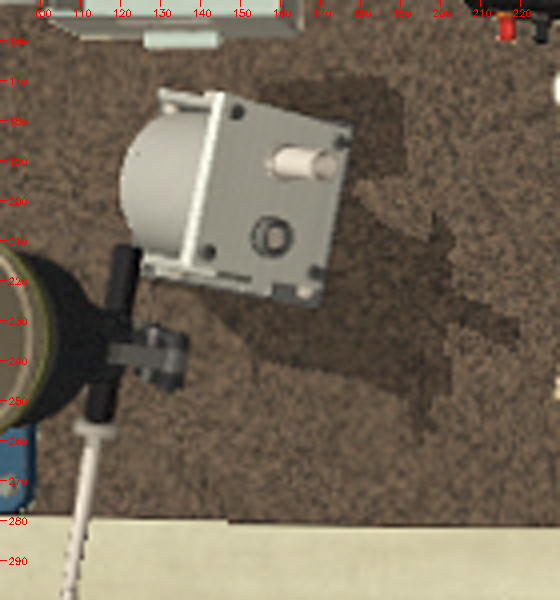

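The scene view shows the rod level above the flange's near corner, with its collar at (186,222) and tip at (235,272). The handle's rear is over the upper corner of the flange. Lowering until it touches.

```bash
python3 -m crank '[[3,0,0,0,0],[6,0,0,0,0],[8,0,0,0,0],[8,0,0,0,0]]' 25; python3 -m crank '[[0.3,0,0,0,0],[0.6,0,0,0,0],[0.9,0,0,0,0],[0.9,0,0,0,0]]'; python3 -m crank '[[0.2,0,0,0,0],[0.4,0,0,0,0],[0.6,0,0,0,0],[0.6,0,0,0,0]]'; python3 go.py .445 .278 .12 2.98
```

```text
t: 6.23
position: [0.4424, 0.276, 0.159]
tool_rot: [0.052, 0.703, -0.059, 0.707]
wrist_force: [-1.4, -0.5, -0.5]
grip_width: 0.0114
t: 6.57
position: [0.443, 0.2763, 0.151]
tool_rot: [0.053, 0.702, -0.059, 0.707]
wrist_force: [-1.5, -0.6, 1.8]
grip_width: 0.0107
t: 6.9
position: [0.4434, 0.277, 0.1465]
tool_rot: [0.053, 0.702, -0.058, 0.708]
wrist_force: [-5.0, -0.9, 8.4]
grip_width: 0.011
t 6.90 tcp [0.4434 0.277  0.1465] x [ 0.0075 -0.0077 -0.9999] y [ 0.1575  0.9875 -0.0065] yawy 1.413 F [-5.0214 -0.8535  8.3802] grip 0.0110 j [-0.9619  0.2396  0.3901  1.8009 -0.0887  1.118   0.8695]
row: dx 2.65 dy 0.14 dz 0.12 turn 0.003 (alt -3.138)
```

```bash
python3 -m crank '[[0.3,0,0,0,0],[0.6,0,0,0,0],[0.9,0,0,0,0],[1.2,0,0,0,0]]' 20
python3 - <<'E'
from h import *
from rig import camera
c=camera("scene"); pickle.dump(c,open("s1.pkl","wb")); crop(c,110,150,260,310,4,"s5.png")
E
```

```text
t: 7.23
position: [0.4442, 0.278, 0.1365]
tool_rot: [0.054, 0.701, -0.057, 0.708]
wrist_force: [-4.3, -0.3, 8.9]
grip_width: 0.0107
```

View pics/s5.png

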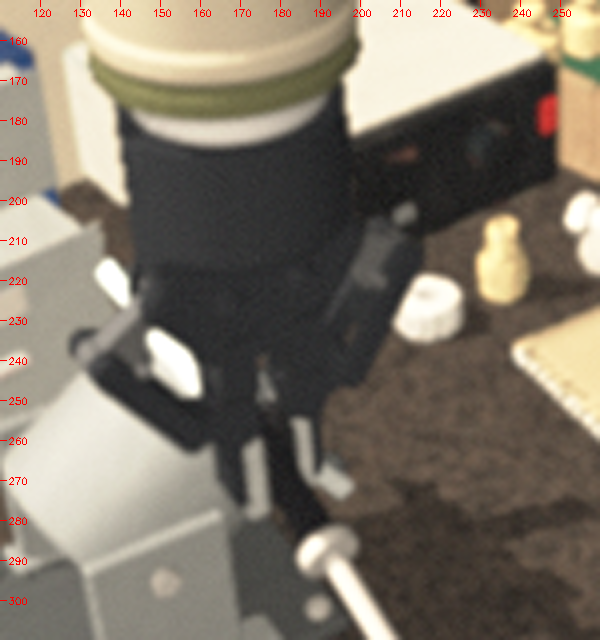

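The rod is pivoting as planned, tip now down with the collar at (192,288). Continuing.

```bash
python3 -m crank '[[0.3,0,0,0,0],[0.6,0,0,0,0],[0.9,0,0,0,0],[1.2,0,0,0,0],[1.2,0,0,0,0]]'
python3 - <<'E'
from h import *
from rig import camera
c=camera("scene"); pickle.dump(c,open("s1.pkl","wb")); crop(c,110,190,260,340,4,"s6.png")
c=camera("top"); pickle.dump(c,open("t1.pkl","wb")); crop(c,80,180,200,300,5,"t6.png")
E
```

```text
t: 7.7
position: [0.446, 0.2787, 0.1261]
tool_rot: [0.055, 0.7, -0.056, 0.71]
wrist_force: [-1.9, -0.3, 8.9]
grip_width: 0.0109
```

View pics/s6.png

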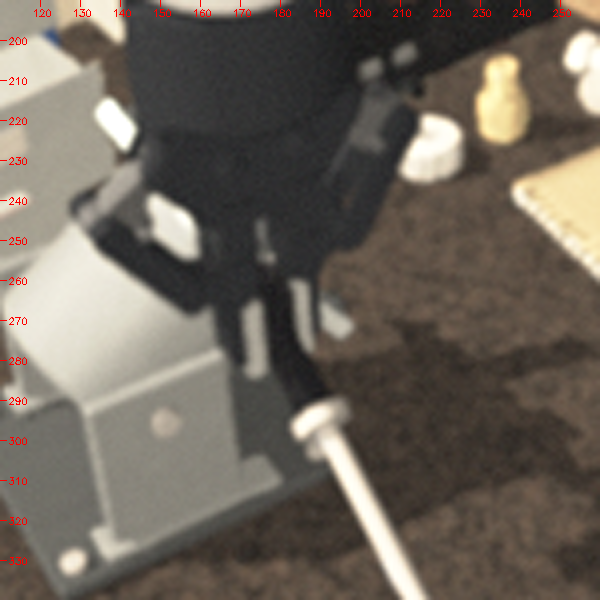

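View pics/t6.png

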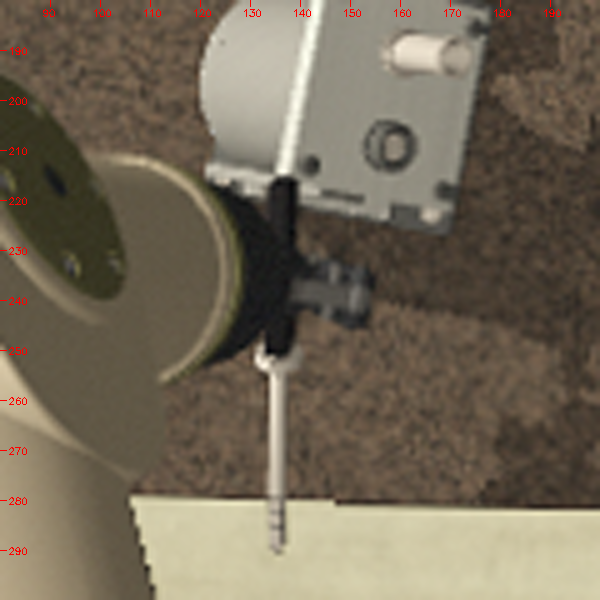

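Run:
```python
from h import *
s=pickle.load(open("s1.pkl","rb")); crop(s,150,270,280,384,5,"s7.png")
```

```text
(no output)
```

View pics/s7.png

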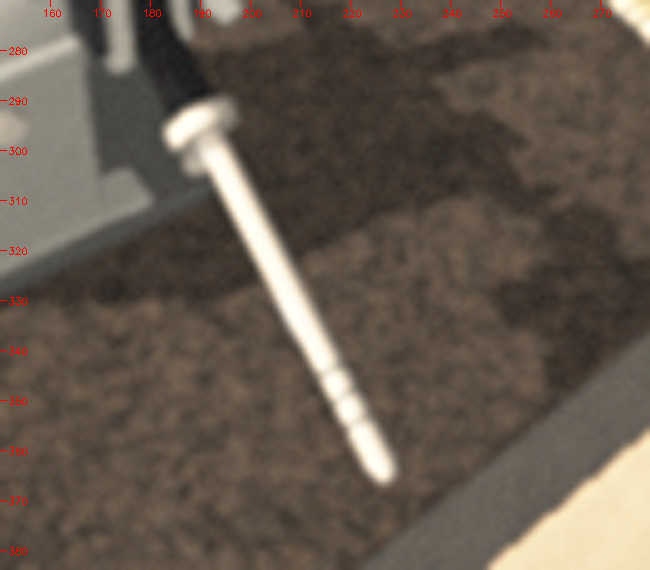

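```bash
cat > rodfit.py <<'E'
from h import *
from scipy.optimize import least_squares
np.set_printoptions(precision=4,suppress=True)
# obs: list (cam, rodx_m, (u,v), w); returns G (rod_grip), yaw, pitch down
def rodfit(obs,p0,prior=None):
    def d(p): return np.array([np.cos(p[4])*np.cos(p[3]),np.cos(p[4])*np.sin(p[3]),-np.sin(p[4])])
    def res(p):
        r=[]
        for c,x,uv,w in obs: r+=list(w*(proj(c,p[:3]+x*d(p))-uv))
        if prior is not None: r+=list((p-prior[0])/prior[1])
        return np.array(r)
    o=least_squares(res,p0,loss="soft_l1"); p=o.x
    print("G",p[:3],"yaw %.3f"%p[3],"pitch deg %.2f"%np.degrees(p[4])); print("res",o.fun.reshape(-1) if 0 else res(p)[:2*len(obs)].reshape(-1,2).tolist())
    print("tip",p[:3]+.156*d(p),"collar",p[:3]+.046*d(p),"dir",d(p))
    return p,d(p)
E
python3 - <<'E'
from rodfit import *
s=pickle.load(open("s1.pkl","rb"));t=pickle.load(open("t1.pkl","rb"))
obs=[(s,.156,(227,366.5),1),(s,.046,(191.5,298),1),(t,.156,(135.5,290),1),(t,.046,(135.6,252.5),1)]
p0=np.array([.446,.2787,.134,2.98,.5])
rodfit(obs,p0)
rodfit(obs,p0,(p0,np.array([.002,.002,.003,.03,1])))
E
python3 go.py
```

```text
G [0.4412 0.2798 0.1329] yaw 2.975 pitch deg 29.41
res [[0.6460896035349037, 0.43833249454814904], [-0.08236937631042451, -0.32634738781786155], [-0.4551470397646824, -0.4713911166941216], [-0.0324567333912853, -0.303141329856885]]
tip [0.3072 0.3024 0.0563] collar [0.4017 0.2865 0.1104] dir [-0.859   0.1448 -0.491 ]
G [0.4423 0.2793 0.1319] yaw 2.972 pitch deg 28.75
res [[0.5227140960932672, 0.05345457915439056], [-0.22486959574428056, -0.4890506019502254], [-0.5025390931423601, -0.5592494828107988], [0.20528686425546994, -0.6733002539821769]]
tip [0.3075 0.3024 0.0569] collar [0.4025 0.2861 0.1098] dir [-0.8642  0.1476 -0.481 ]
t 7.80 tcp [0.4458 0.2787 0.1261] x [ 0.0132 -0.0024 -0.9999] y [ 0.1576  0.9875 -0.0003] yawy 1.413 F [-1.8132 -1.3121  9.1329] grip 0.0110 j [-0.9563  0.2627  0.3869  1.8232 -0.1015  1.0668  0.8794]
```

```bash
python3 -m crank '[[0.2,0,0.1,0,0],[0.4,0,0.2,0,0],[0.6,0,0.2,0,0],[0.65,0,0.2,0,0],[0.65,0,0.2,0,0]]'
python3 - <<'E'
from h import *
from rig import camera
c=camera("scene"); pickle.dump(c,open("s1.pkl","wb")); crop(c,150,270,280,384,5,"s8.png")
c=camera("top"); pickle.dump(c,open("t1.pkl","wb")); crop(c,100,200,180,300,6,"t8.png")
E
```

```text
t: 8.22
position: [0.4484, 0.2793, 0.1216]
tool_rot: [0.056, 0.7, -0.055, 0.71]
wrist_force: [-5.1, -1.7, 10.3]
grip_width: 0.0112
```

View pics/s8.png

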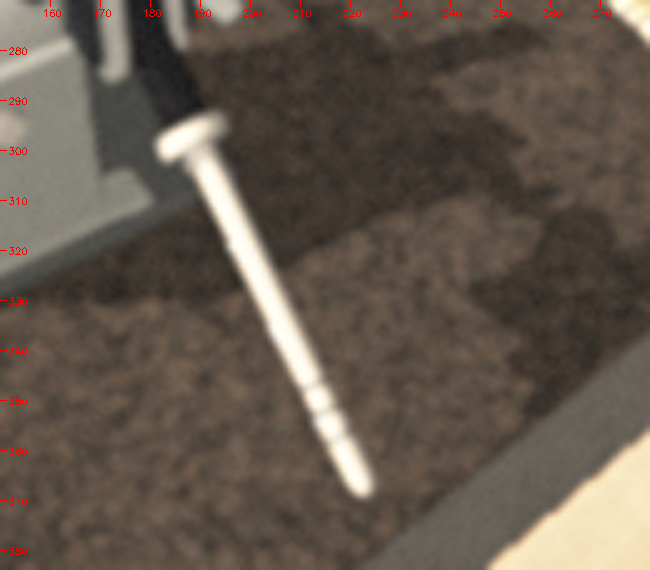

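View pics/t8.png

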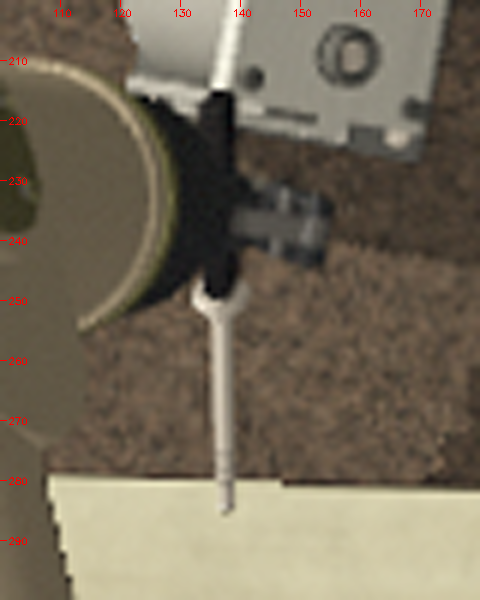

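Readings now: scene tip (222.5,369), collar front (190,300); top tip (137.5,285), collar front (136.7,250.5).

Run:
```python
from rodfit import *
s=pickle.load(open("s1.pkl","rb"));t=pickle.load(open("t1.pkl","rb"))
obs=[(s,.156,(222.5,369),1),(s,.046,(190,300),1),(t,.156,(137.7,285),1),(t,.046,(136.7,250.5),1)]
p0=np.array([.445,.2793,.128,2.98,.5])
rodfit(obs,p0)
rodfit(obs,p0,(p0,np.array([.002,.002,.003,.03,1])))
```

```text
G [0.443  0.2799 0.1297] yaw 2.966 pitch deg 35.30
res [[0.6110146506613034, 0.5426338606966965], [-0.07645374744282663, -0.41271380967873483], [-0.33067966200800925, -0.5079244286113749], [-0.09426336347405595, -0.2539855180835957]]
tip [0.3176 0.3022 0.0396] collar [0.406  0.2865 0.1031] dir [-0.8036  0.1426 -0.5778]
G [0.4443 0.2797 0.128 ] yaw 2.967 pitch deg 34.33
res [[0.7876684922977972, 0.3441421986294131], [-0.2661164185817029, -0.31013280184930636], [-0.32370808715629096, -0.40491319524619485], [0.15595348412455223, -0.6361603193646488]]
tip [0.3174 0.302  0.0401] collar [0.4069 0.2862 0.1021] dir [-0.8133  0.1432 -0.5639]
```

The rod is now at about 35°. I raise the grip force, lift clear and carry it to the approach pose in front of the vent.

```bash
python3 -m crank '[[0,0,0,0,0],[-4,0,0,0,0],[-8,0,0,0,0],[-12,0,0,0,0],[-13,0,0,0,0]]' 80 ; python3 go.py .475 .06 .25 1.414
```

```text
t: 8.73
position: [0.4489, 0.2806, 0.259]
tool_rot: [0.059, 0.697, -0.053, 0.713]
wrist_force: [1.4, 0.1, 0.3]
grip_width: 0.0108
t 8.73 tcp [0.4489 0.2806 0.259 ] x [ 0.0228  0.0069 -0.9997] y [0.1581 0.9874 0.0105] yawy 1.412 F [1.3633 0.137  0.3433] grip 0.0108 j [-0.9784  0.1508  0.4014  1.6414 -0.0534  1.3386  0.8419]
row: dx 0.80 dy -21.37 dz 6.05 turn 1.569 (alt -1.573)
```

```bash
python3 -m crank '[[0.4,-4,1,0.12,0],[0.8,-8,2,0.24,0],[0.8,-12,3,0.36,0],[0.8,-16,4,0.48,0],[0.8,-20,5,0.6,0]]' >/dev/null ; python3 go.py .475 .06 .25 1.414
```

```text
t 9.15 tcp [0.4668 0.0733 0.2505] x [ 0.0241  0.008  -0.9997] y [0.6921 0.7214 0.0225] yawy 0.806 F [ 1.8339  0.5622 -0.1865] grip 0.0110 j [-0.8004  0.0127  0.5909  1.7983 -0.0103  1.3074  0.5989]
row: dx 0.05 dy -0.40 dz 1.51 turn 0.963 (alt -2.179)
```

```bash
python3 -m crank '[[0,0,0,0.12,0],[0,0,0,0.24,0],[0,0,0,0.36,0],[0,0,0,0.48,0],[0,0,0,0.6,0]]' >/dev/null ; python3 go.py .479 .060 .23 1.414
```

```text
t 9.57 tcp [0.4671 0.0732 0.2509] x [ 0.0253  0.0087 -0.9996] y [0.9799 0.198  0.0265] yawy 0.199 F [-0.3391 -0.3294 -0.1604] grip 0.0111 j [-0.8046  0.0119  0.5957  1.7981 -0.0103  1.3072 -0.0071]
row: dx 2.11 dy 0.85 dz 1.54 turn 0.356 (alt -2.785)
```

```bash
python3 -m crank '[[0.7,0.3,0.5,0.12,0],[1.4,0.8,1,0.24,0],[2.1,0.8,1.5,0.356,0],[2.1,0.8,1.5,0.356,0]]' >/dev/null ; python3 go.py .479 .060 .22 1.414
python3 - <<'E'
from h import *
from rig import camera
c=camera("scene"); pickle.dump(c,open("s1.pkl","wb")); crop(c,130,150,250,280,5,"s9.png")
c=camera("top"); pickle.dump(c,open("t1.pkl","wb")); crop(c,120,165,260,265,5,"t9.png")
E
```

```text
t 9.90 tcp [0.4784 0.0591 0.2292] x [ 0.0245  0.008  -0.9997] y [ 0.9863 -0.1631  0.0229] yawy -0.164 F [-0.2642  0.0466 -0.7345] grip 0.0112 j [-0.7843  0.0532  0.627   1.8129 -0.037   1.2602 -0.3112]
row: dx 0.92 dy 0.03 dz -0.09 turn -0.007 (alt 3.135)
```

View pics/s9.png

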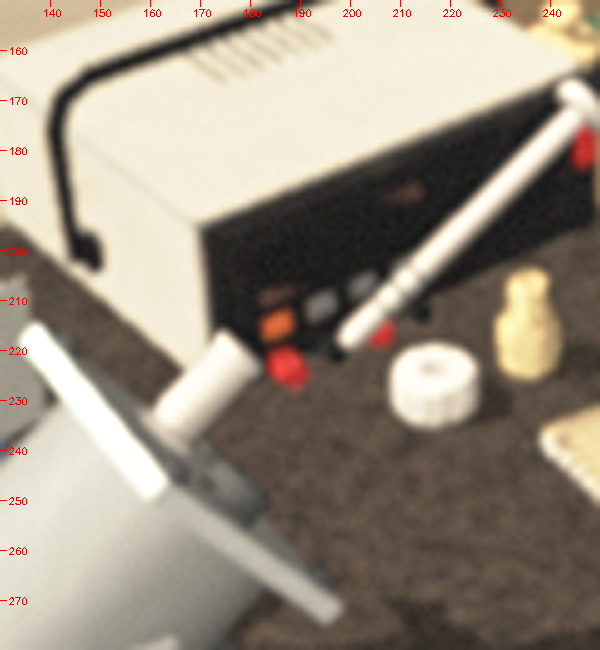

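View pics/t9.png

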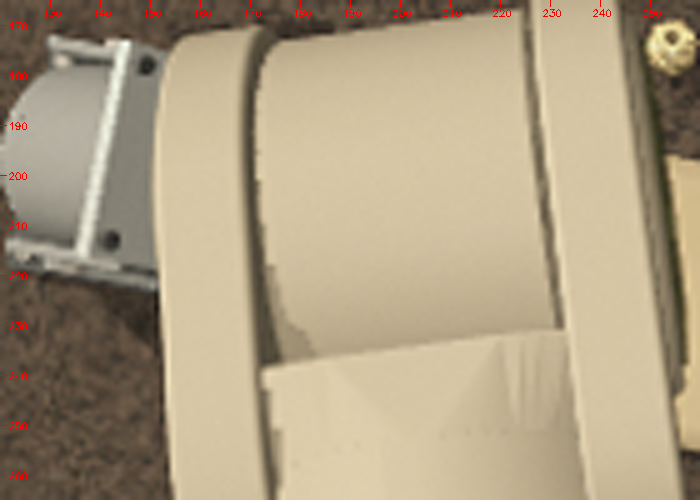

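The scene view shows the rod parallel to the tube to the eye, tip at (200,216.5) and collar at (244,172). The arm blocks the top view here, so I rely on the scene camera plus the TCP.

```bash
cat > rel.py <<'E'
from rodfit import *
from fit import model,frame
from rig import read_state
# G from TCP with offset (a along heading, b up) 
def gprior(a=.0045,b=.0072):
    s=read_state(); m=R.from_quat(s["tool_rot"]).as_matrix(); yw=np.arctan2(m[1,1],m[0,1])+np.pi/2
    h=np.array([np.cos(yw),np.sin(yw),0]); return s["position"]+a*h+np.array([0,0,b]),yw
E
python3 - <<'E'
from rel import *
s=pickle.load(open("s1.pkl","rb"))
p=np.load("fit.npy"); mo=model(p)
print("scene proj M",proj(s,mo["M"]),"V",proj(s,mo["V"]),"Vdepth",proj(s,[.5033,.2333,.122]))
G,yw=gprior(); p0=np.array([*G,yw,.61]); print(p0)
rodfit([(s,.156,(199.5,217),1),(s,.046,(244,172.5),1)],p0,(p0,np.array([.0015,.0015,.0015,.015,1])))
E
```

```text
scene proj M [177.6357 220.5823] V [178.7185 246.3258] Vdepth [178.2395 243.518 ]
[0.4792 0.0647 0.2375 1.4174 0.61  ]
G [0.479  0.0634 0.2379] yaw 1.417 pitch deg 33.15
res [[-1.2111796438422857, 2.4583120783213985], [0.1656349355164366, -0.5300547230117445]]
tip [0.499  0.1925 0.1526] collar [0.4849 0.1015 0.2128] dir [ 0.1284  0.8273 -0.5469]
```

Run:
```python
from h import *
s=pickle.load(open("s1.pkl","rb")); crop(s,190,140,280,225,8,"s10.png")
```

```text
(no output)
```

View pics/s10.png

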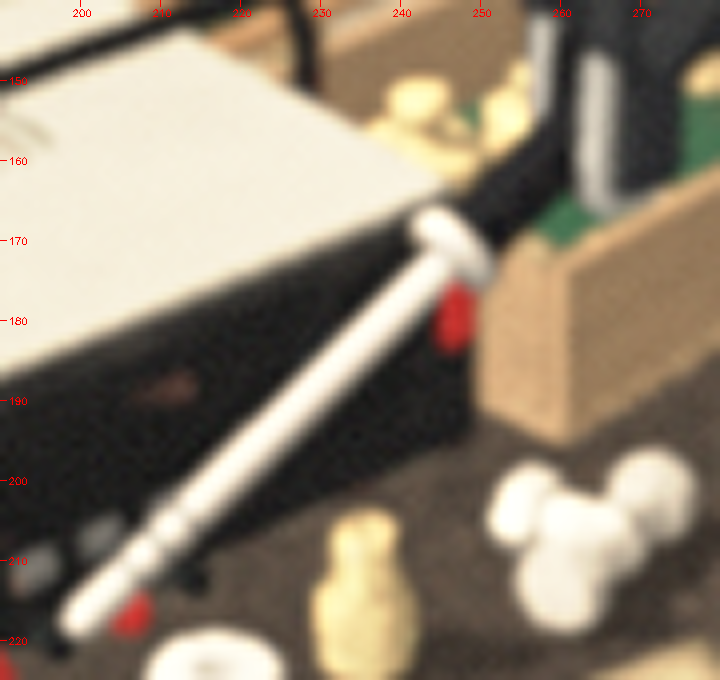

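Run:
```python
from rel import *
s=pickle.load(open("s1.pkl","rb"))
G,yw=gprior(); p0=np.array([*G,yw,.61])
for sg in (.0015,.004): rodfit([(s,.156,(198.8,218),1),(s,.046,(245.3,171.8),1)],p0,(p0,np.array([sg,sg,sg,.015,1])))
```

```text
G [0.4785 0.0624 0.238 ] yaw 1.418 pitch deg 32.45
res [[-0.4481906627160015, 0.7589447945023835], [-0.6704357188118593, -0.14877924871677806]]
tip [0.4986 0.1925 0.1543] collar [0.4844 0.1008 0.2133] dir [ 0.1286  0.834  -0.5365]
G [0.4778 0.0615 0.2378] yaw 1.417 pitch deg 31.86
res [[-0.20928059647812347, 0.3134770071123114], [-0.07554193518907937, -0.24276344907985958]]
tip [0.498  0.1924 0.1554] collar [0.4837 0.1001 0.2135] dir [ 0.1298  0.8393 -0.5279]
```

Run:
```python
from rel import *
s=pickle.load(open("s1.pkl","rb"));t=pickle.load(open("top.pkl","rb"))
def ring(C,r,x,y): return [C+r*(np.cos(a)*x+np.sin(a)*y) for a in np.linspace(0,2*np.pi,40)]
p=np.load("fit.npy"); mo=model(p); x,y,z=frame(p[3])
def draw(c,u0,v0,u1,v1,f,name,dM=np.zeros(3)):
    im=cv2.resize(c["img"][v0:v1,u0:u1],None,fx=f,fy=f,interpolation=cv2.INTER_CUBIC)
    raw=im.copy()
    M=mo["M"]+dM;V=mo["V"]+dM
    for C,r,col in((M,.011,(0,0,255)),(M-.04*z,.009,(0,0,255)),(V,.012,(0,255,0)),(V-.012*z,.012,(0,255,0))):
        q=np.array([(proj(c,P)+.5-[u0,v0])*f for P in ring(C,r,x,y)]).astype(int); cv2.polylines(im,[q],True,col,1)
    cv2.imwrite("pics/"+name,np.hstack([raw,im]))
draw(s,160,205,205,265,8,"sv.png"); draw(t,140,175,185,225,8,"tv.png")
```

```text
(no output)
```

View pics/sv.png

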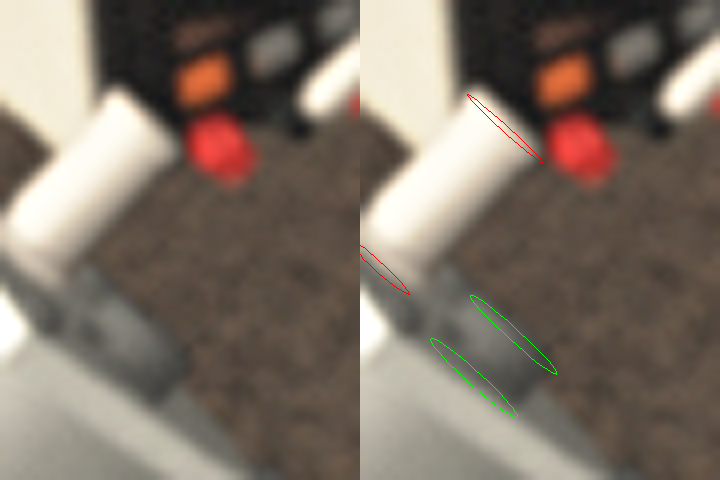

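View pics/tv.png

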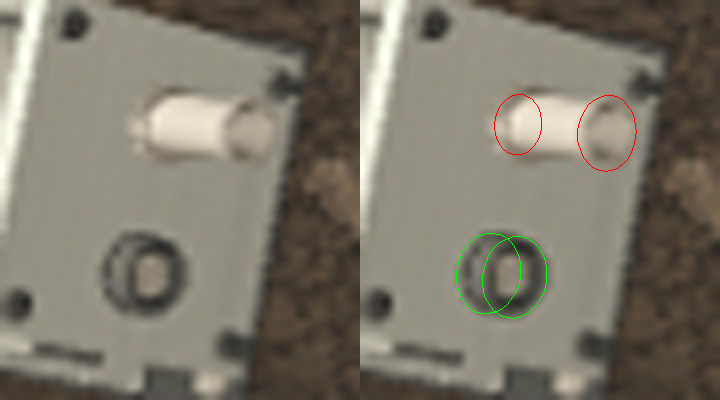

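The model overlay matches both views within about 1–2 px, with a small upward correction from the scene view. I adopt M=(.5443,.2030,.1330) and V=(.5033,.2330,.1185). Moving to a pre-contact pose 20 mm off the vent rim.

```bash
cat > dl.py <<'E'
import sys
from go import st
import numpy as np
s,m=st(); d=np.array(list(map(float,sys.argv[1:4])))
print("tool cm",m.T@d*100, "tcp",s["position"],"target",s["position"]+d)
E
sed -i 's/^info()/if __name__=="__main__": info()/; s/^if len/if __name__=="__main__" and len/' go.py
python3 dl.py .0022 .0243 -.0248
```

```text
tool cm [ 2.5063 -0.2127 -2.4035] tcp [0.4785 0.0602 0.2303] target [0.4807 0.0845 0.2055]
```

```bash
python3 -m crank '[[1.2,-0.1,-1.2,0,0],[2.5,-0.2,-2.4,0,0],[2.5,-0.2,-2.4,0,0],[2.5,-0.2,-2.4,0,0]]'
python3 - <<'E'
from h import *
from rig import camera
c=camera("scene"); pickle.dump(c,open("s1.pkl","wb")); crop(c,155,150,255,260,6,"s11.png")
E
python3 go.py
```

```text
t: 10.33
position: [0.4805, 0.0851, 0.2057]
tool_rot: [0.544, 0.458, -0.527, 0.465]
wrist_force: [0.1, -1.0, -1.5]
grip_width: 0.0109
t 10.38 tcp [0.4809 0.0843 0.2063] x [ 0.0258  0.0087 -0.9996] y [ 0.9883 -0.1503  0.0242] yawy -0.151 F [-0.023  -1.1444 -0.5912] grip 0.0109 j [-0.8042  0.0881  0.6073  1.8342 -0.0573  1.2085 -0.3305]
```

View pics/s11.png

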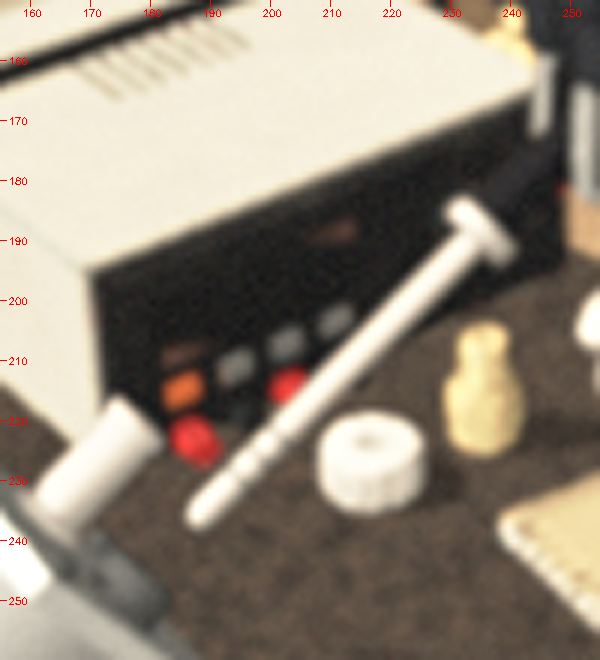

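The tip is at (187.5,235.5), and the rod's axis extended meets the boss rim at about (178.6,243.7), where the boss is seen. Pushing in along the tube axis.

```bash
python3 dl.py .00128 .00809 -.00574
```

```text
tool cm [ 0.5841 -0.009  -0.8118] tcp [0.4809 0.0843 0.2063] target [0.4822 0.0924 0.2005]
```

```bash
python3 -m crank '[[0.6,0,-0.8,0,0],[1.2,0,-1.6,0,0],[1.2,0,-1.6,0,0],[1.2,0,-1.6,0,0]]'
python3 - <<'E'
from h import *
from rig import camera
c=camera("scene"); pickle.dump(c,open("s1.pkl","wb")); crop(c,155,190,235,265,8,"s12.png")
E
python3 go.py
```

```text
t: 10.72
position: [0.4834, 0.1008, 0.1941]
tool_rot: [0.544, 0.458, -0.527, 0.465]
wrist_force: [0.4, -0.2, -0.6]
grip_width: 0.0107
t 10.77 tcp [0.4835 0.1003 0.1943] x [ 0.0254  0.0083 -0.9996] y [ 0.9884 -0.1497  0.0239] yawy -0.150 F [ 0.0815 -0.7281  0.0016] grip 0.0110 j [-0.8162  0.1139  0.5957  1.8377 -0.0715  1.1837 -0.3483]
```

View pics/s12.png

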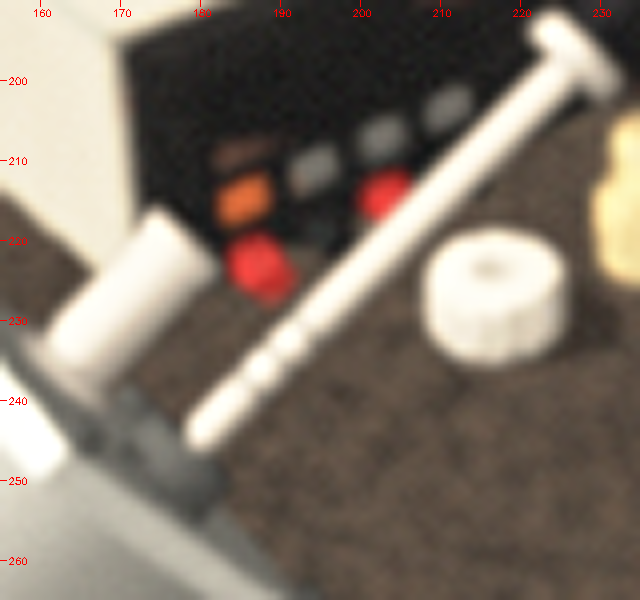

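The tip at (180,244.5) sits centred at the rim. Now the last 7–10 mm.

```bash
python3 -m crank '[[0.12,0,-0.16,0,0],[0.24,0,-0.32,0,0],[0.24,0,-0.32,0,0]]' 100; python3 -m crank '[[0.12,0,-0.16,0,0],[0.24,0,-0.32,0,0],[0.24,0,-0.32,0,0]]'; python3 go.py
```

```text
t: 11.02
position: [0.4842, 0.1033, 0.192]
tool_rot: [0.545, 0.457, -0.527, 0.465]
wrist_force: [-0.3, -1.8, 1.7]
grip_width: 0.0109
t: 11.27
position: [0.4849, 0.1062, 0.1896]
tool_rot: [0.545, 0.457, -0.528, 0.465]
wrist_force: [-1.3, -3.9, 2.7]
grip_width: 0.0104
t 11.27 tcp [0.4849 0.1062 0.1896] x [ 0.0257  0.0075 -0.9996] y [ 0.9883 -0.1504  0.0243] yawy -0.151 F [-1.2778 -3.9299  2.6797] grip 0.0104 j [-0.8207  0.1248  0.5915  1.8384 -0.0768  1.1737 -0.3557]
```

```bash
python3 -m crank '[[0.12,0,-0.16,0,0],[0.24,0,-0.32,0,0],[0.24,0,-0.32,0,0]]'; python3 -m crank '[[0.15,0,-0.2,0,0],[0.3,0,-0.4,0,0],[0.3,0,-0.4,0,0]]'
python3 - <<'E'
from h import *
from rig import camera
c=camera("scene"); pickle.dump(c,open("s1.pkl","wb")); crop(c,155,190,235,265,8,"s13.png")
E
python3 go.py
```

```text
t: 11.52
position: [0.4857, 0.106, 0.188]
tool_rot: [0.545, 0.455, -0.529, 0.465]
wrist_force: [-6.7, -14.2, 13.0]
grip_width: 0.0107
t: 11.77
position: [0.4866, 0.1053, 0.1863]
tool_rot: [0.545, 0.453, -0.531, 0.464]
wrist_force: [-9.4, -20.4, 21.4]
grip_width: 0.0104
t 11.82 tcp [0.4866 0.1053 0.1864] x [ 0.025   0.0009 -0.9997] y [ 0.9872 -0.1578  0.0246] yawy -0.159 F [-10.0782 -19.963   19.9267] grip 0.0106 j [-0.8214  0.1338  0.5936  1.8375 -0.0758  1.1694 -0.3625]
```

View pics/s13.png

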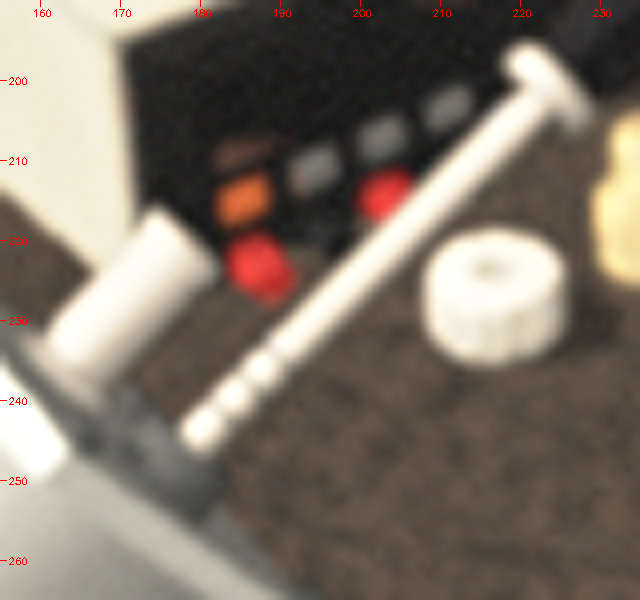

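The tip went about 7 mm into the bore: the grooves advanced while the visible end stayed at the rim. The force rose with the spring to about 5 N and then hit a hard stop, reaching about 29 N. The button is fully in, so I withdraw.

```bash
python3 -m crank '[[-1,0,1.4,0,0],[-2,0,2.8,0,0],[-3,0,4.1,0,0],[-3,0,4.1,0,0],[-3,0,4.1,0,0]]'
python3 - <<'E'
from h import *
from rig import camera
c=camera("scene"); pickle.dump(c,open("s1.pkl","wb")); crop(c,160,130,270,250,6,"s14.png")
E
python3 go.py
```

```text
t: 12.23
position: [0.4798, 0.0644, 0.2172]
tool_rot: [0.546, 0.453, -0.53, 0.464]
wrist_force: [0.6, 1.7, -0.5]
grip_width: 0.0104
t 12.28 tcp [0.4795 0.0652 0.2165] x [ 0.0258  0.0022 -0.9997] y [ 0.9872 -0.1577  0.0251] yawy -0.158 F [-0.0474  0.9029 -1.7213] grip 0.0105 j [-0.7897  0.0685  0.6209  1.8286 -0.0399  1.2317 -0.316 ]
```

View pics/s14.png

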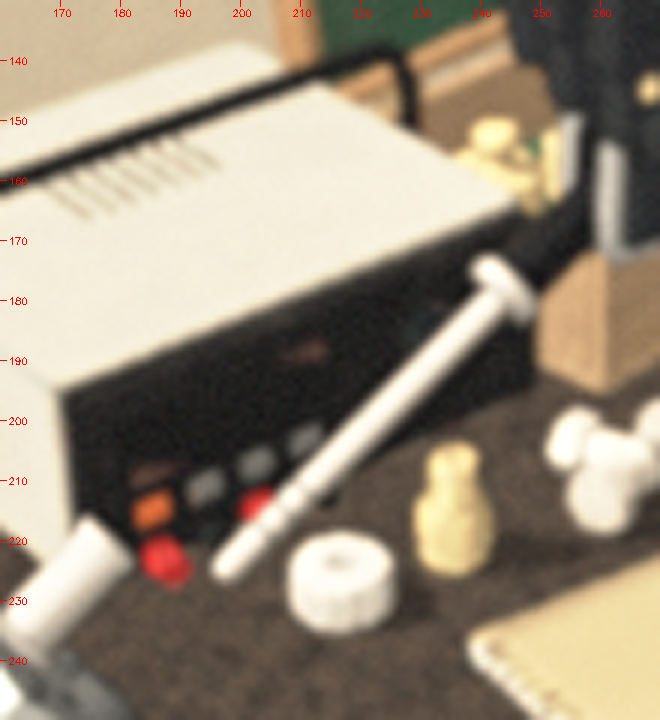

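Run:
```python
from h import *
s=pickle.load(open("s1.pkl","rb")); crop(s,190,165,260,235,9,"s15.png")
```

```text
(no output)
```

View pics/s15.png

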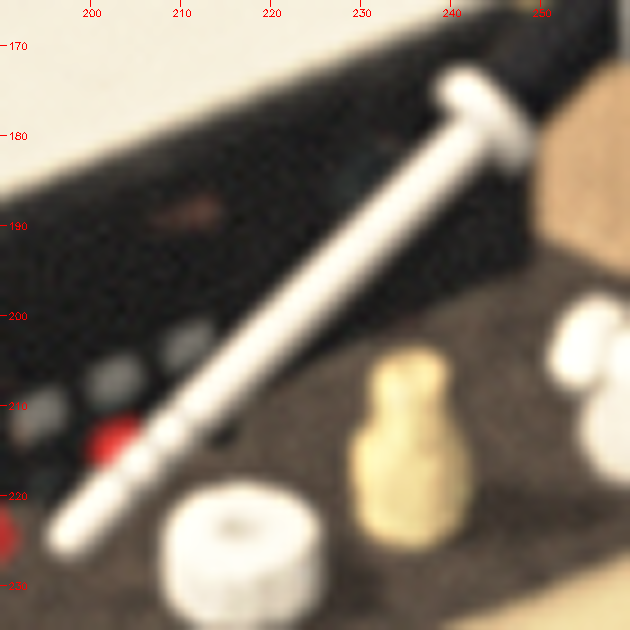

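Run:
```python
from rel import *
s=pickle.load(open("s1.pkl","rb"))
G,yw=gprior(); p0=np.array([*G,yw,.61]); print("prior",p0)
for sg in (.0015,.004):
    p,d=rodfit([(s,.156,(197,225),1),(s,.046,(243.3,179.3),1)],p0,(p0,np.array([sg,sg,sg,.015,1])))
    tip=p[:3]+.156*d
    x,y,z=frame(np.radians(-98.98)); M=np.array([.5443,.2030,.1330])
    rel=tip-M; print("in mouth frame x(up),y,z:",rel@x,rel@y,rel@z,"angle",np.arccos(-d@z))
```

```text
prior [0.4802 0.0696 0.2237 1.4124 0.61  ]
G [0.4795 0.0661 0.2243] yaw 1.412 pitch deg 32.47
res [[-0.5073015296150061, 0.9045683353178333], [-0.7511139330679555, -0.12295656840888114]]
tip [0.5003 0.1961 0.1405] collar [0.4857 0.1045 0.1996] dir [ 0.133   0.8331 -0.5369]
in mouth frame x(up),y,z: -0.001663337639993278 0.04238793244370418 0.015537051369393668 angle 0.04413198437044106
G [0.4786 0.0651 0.2242] yaw 1.412 pitch deg 31.81
res [[-0.2525934049784837, 0.38170628403270257], [-0.0864280285239829, -0.27021307907173764]]
tip [0.4996 0.196  0.142 ] collar [0.4848 0.1037 0.2   ] dir [ 0.1342  0.8392 -0.5271]
in mouth frame x(up),y,z: -0.0005829459693153014 0.043101004342969325 0.016509664573788416 angle 0.055735026604403215
```

```bash
python3 dl.py .0424 -.0056 .0016
```

```text
tool cm [-0.0518  4.2779 -0.1163] tcp [0.4795 0.0652 0.2165] target [0.5219 0.0596 0.2181]
```

```bash
python3 -m crank '[[0,2.1,-0.1,0,0],[-0.1,4.3,-0.1,0,0],[-0.1,4.3,-0.1,0,0],[-0.1,4.3,-0.1,0,0]]' 60
python3 - <<'E'
from h import *
from rig import camera
c=camera("scene"); pickle.dump(c,open("s1.pkl","wb")); crop(c,150,130,260,250,6,"s16.png")
c=camera("top"); pickle.dump(c,open("t1.pkl","wb")); crop(c,120,165,260,265,5,"t16.png")
E
python3 go.py
```

```text
t: 12.62
position: [0.5222, 0.06, 0.2176]
tool_rot: [0.545, 0.454, -0.531, 0.464]
wrist_force: [-1.1, 0.1, -1.6]
grip_width: 0.0103
t 12.72 tcp [0.5213 0.06   0.2178] x [ 0.0242  0.0018 -0.9997] y [ 0.9873 -0.1569  0.0236] yawy -0.158 F [-0.551   0.6407 -1.2581] grip 0.0105 j [-0.7429  0.1784  0.6456  1.7278 -0.1119  1.2483 -0.2295]
```

View pics/s16.png

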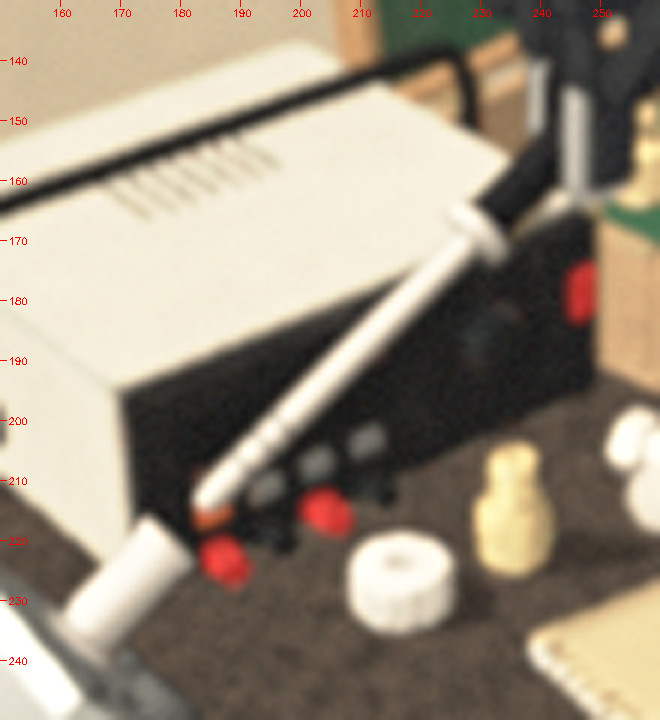

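View pics/t16.png

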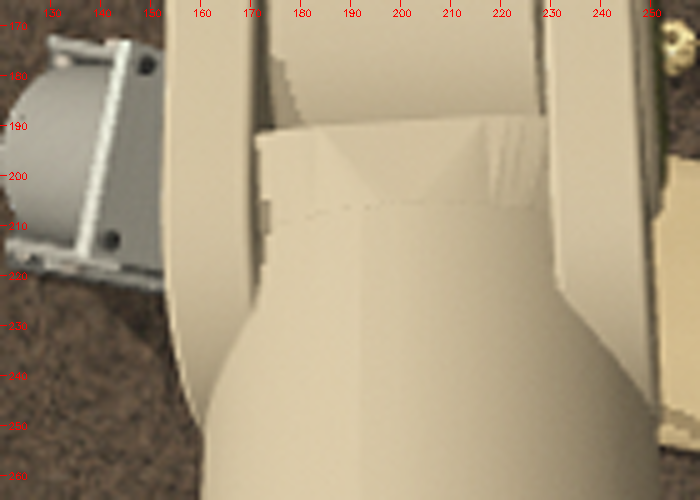

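Run:
```python
from rel import *
s=pickle.load(open("s1.pkl","rb"))
x,y,z=frame(np.radians(-98.98)); M=np.array([.5443,.2030,.1330])
for a in(-.04,0,.015,.03,.125): print(a,proj(s,M+a*z))
G,yw=gprior(); p0=np.array([*G,yw,.61])
for sg in (.0015,.004):
    p,d=rodfit([(s,.156,(183.8,212.8),1),(s,.046,(228.7,170),1)],p0,(p0,np.array([sg,sg,sg,.015,1])))
    rel=p[:3]+.156*d-M; print("mouth frame x(up),y,z:",rel@x,rel@y,rel@z,"angle",np.arccos(-d@z))
I=s["img"]; im=cv2.resize(I[195:255,150:205],None,fx=10,fy=10,interpolation=cv2.INTER_CUBIC)
for a,col in((0,(0,0,255)),):
  for e in (35,):
    q=[((proj(s,M+t*z)+.5-[150,195])*10).astype(int) for t in np.linspace(-.04,.05,10)]
    cv2.polylines(im,[np.array(q)],False,col,1)
for C,r in((M,.011),(M-.04*z,.009)):
    q=np.array([(proj(s,C+r*(np.cos(a)*x+np.sin(a)*y))+.5-[150,195])*10 for a in np.linspace(0,6.3,40)]).astype(int); cv2.polylines(im,[q],True,(0,255,0),1)
cv2.imwrite("pics/s17.png",im)
```

```text
-0.04 [161.7633 237.1495]
0 [177.6649 219.9788]
0.015 [183.6137 213.5641]
0.03 [189.5523 207.1652]
0.125 [226.8301 167.1039]
G [0.5212 0.0623 0.2252] yaw 1.413 pitch deg 32.70
res [[-0.4717446574278199, 1.4736880401216297], [-0.8647750320469925, -0.7644451675593871]]
tip [0.5419 0.1919 0.1409] collar [0.5273 0.1005 0.2003] dir [ 0.1323  0.8311 -0.5402]
mouth frame x(up),y,z: -1.0389290139019699e-05 0.0006920618828141285 0.013792241609583509 angle 0.04016133819070869
G [0.5201 0.0606 0.2242] yaw 1.413 pitch deg 31.32
res [[-0.3946524709306516, 0.6717253619025598], [0.018585530825703245, -0.7580219461230513]]
tip [0.5411 0.1922 0.1431] collar [0.5263 0.0994 0.2003] dir [ 0.1344  0.8437 -0.5198]
mouth frame x(up),y,z: 0.0018625480472004277 0.0015207028499957843 0.014972049972956099 angle 0.06426004380131987
```

View pics/s17.png

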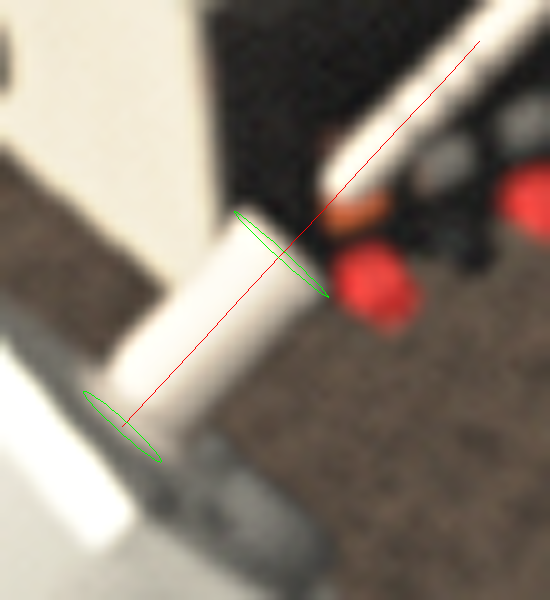

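Overlay: the tip at (184,213) lies on the tube's axis line, about 1 mm off, roughly 15 mm out from the mouth. Starting the insertion slowly with a softer grip, so the rod can settle into line.

```bash
python3 dl.py .00128 .00809 -.00574; python3 -m crank '[[0.6,0,-0.8,0,0],[1.2,0,-1.6,0,0],[1.2,0,-1.6,0,0]]' 40; python3 -m crank '[[0.3,0,-0.4,0,0],[0.6,0,-0.8,0,0],[0.6,0,-0.8,0,0]]'
python3 - <<'E'
from h import *
from rig import camera
c=camera("scene"); pickle.dump(c,open("s1.pkl","wb")); crop(c,150,150,250,250,7,"s18.png")
E
python3 go.py
```

```text
tool cm [ 0.5784 -0.0141 -0.8159] tcp [0.5213 0.06   0.2178] target [0.5226 0.0681 0.2121]
t: 12.97
position: [0.5232, 0.079, 0.2042]
tool_rot: [0.543, 0.456, -0.53, 0.464]
wrist_force: [1.0, 0.8, -1.4]
grip_width: 0.0109
t: 13.22
position: [0.5247, 0.0881, 0.1977]
tool_rot: [0.543, 0.456, -0.53, 0.465]
wrist_force: [2.7, 1.8, -1.8]
grip_width: 0.0104
t 13.27 tcp [0.5247 0.0876 0.198 ] x [ 0.0225  0.0026 -0.9997] y [ 0.988  -0.1526  0.0218] yawy -0.153 F [ 2.2967  0.3762 -1.9459] grip 0.0109 j [-0.7658  0.2131  0.6259  1.7368 -0.1319  1.2112 -0.2601]
```

View pics/s18.png

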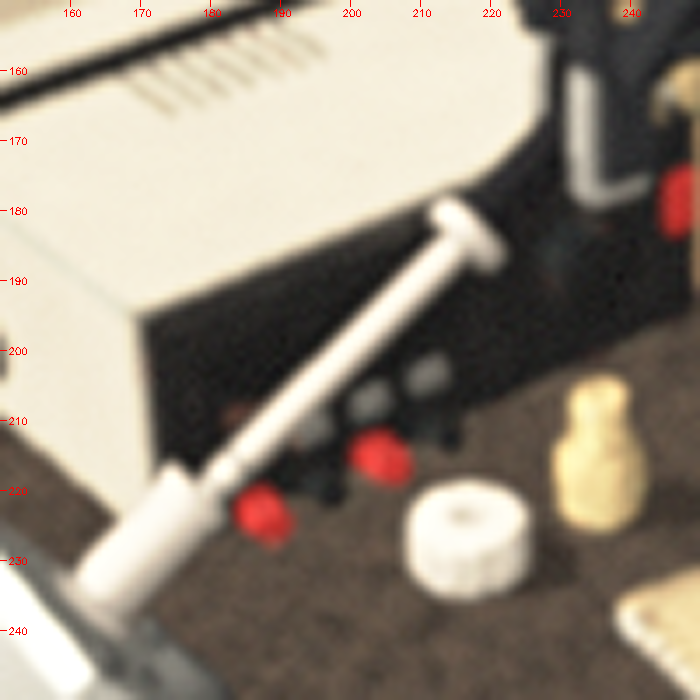

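The tip is inside the tube. Continuing in stages while watching the force.

```bash
python3 -m crank '[[0.6,0,-0.8,0,0],[1.2,0,-1.6,0,0],[1.8,0,-2.4,0,0],[1.8,0,-2.4,0,0]]'; python3 go.py
python3 - <<'E'
from h import *
from rig import camera
c=camera("scene"); pickle.dump(c,open("s1.pkl","wb")); crop(c,150,150,250,250,7,"s19.png")
E
```

```text
t: 13.6
position: [0.5291, 0.1141, 0.1791]
tool_rot: [0.543, 0.456, -0.529, 0.465]
wrist_force: [5.0, 3.1, -0.3]
grip_width: 0.0102
t 13.60 tcp [0.5291 0.1141 0.1791] x [ 0.023   0.0033 -0.9997] y [ 0.9884 -0.1502  0.0222] yawy -0.151 F [ 4.969   3.0534 -0.3232] grip 0.0102 j [-0.7854  0.2513  0.6065  1.739  -0.1529  1.1755 -0.2886]
```

View pics/s19.png

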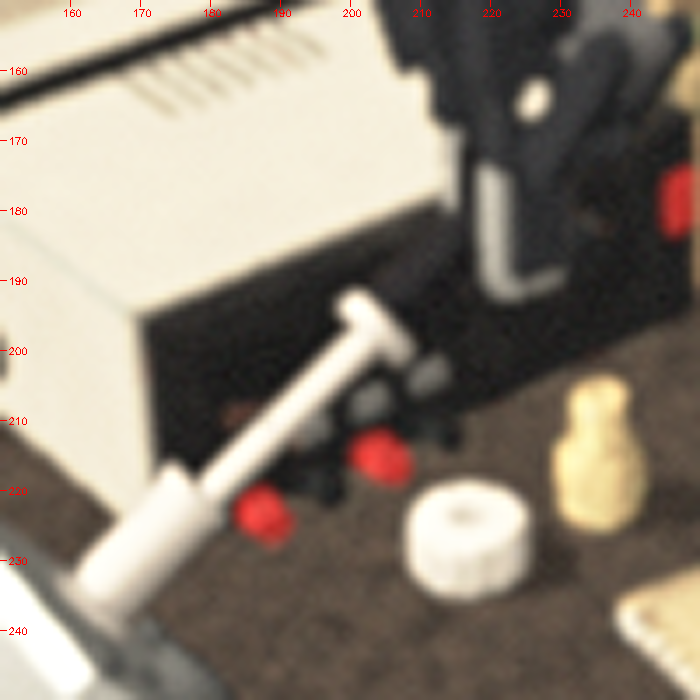

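```bash
python3 -m crank '[[0.5,0.1,-0.7,0,0],[1.0,0.15,-1.4,0,0],[1.0,0.15,-1.4,0,0]]'; python3 go.py
```

```text
t: 13.9
position: [0.5329, 0.1297, 0.1684]
tool_rot: [0.543, 0.457, -0.529, 0.466]
wrist_force: [3.1, 2.4, -0.8]
grip_width: 0.0106
t 13.90 tcp [0.5329 0.1297 0.1684] x [ 0.0226  0.0036 -0.9997] y [ 0.9887 -0.1481  0.0218] yawy -0.149 F [ 3.0513  2.3534 -0.812 ] grip 0.0106 j [-0.7947  0.2781  0.5955  1.7335 -0.1674  1.1581 -0.3017]
```

```bash
python3 -m crank '[[0.6,0.05,-0.8,0,0],[1.2,0.1,-1.6,0,0],[1.2,0.1,-1.6,0,0]]'; python3 -m crank '[[0.3,0,-0.4,0,0],[0.6,0.05,-0.8,0,0],[0.6,0.05,-0.8,0,0]]';python3 go.py
python3 - <<'E'
from h import *
from rig import camera
c=camera("scene"); pickle.dump(c,open("s1.pkl","wb")); crop(c,150,150,250,250,7,"s20.png")
E
```

```text
t: 14.15
position: [0.5368, 0.1481, 0.1554]
tool_rot: [0.542, 0.458, -0.528, 0.466]
wrist_force: [3.8, 3.8, -0.0]
grip_width: 0.0108
t: 14.4
position: [0.5388, 0.1576, 0.149]
tool_rot: [0.542, 0.459, -0.527, 0.467]
wrist_force: [2.5, 4.0, 0.1]
grip_width: 0.0104
t 14.40 tcp [0.5388 0.1576 0.149 ] x [ 0.0232  0.005  -0.9997] y [ 0.9893 -0.1441  0.0223] yawy -0.145 F [2.5488 3.9577 0.0679] grip 0.0104 j [-0.8119  0.325   0.5757  1.7236 -0.1925  1.1257 -0.3255]
```

View pics/s20.png

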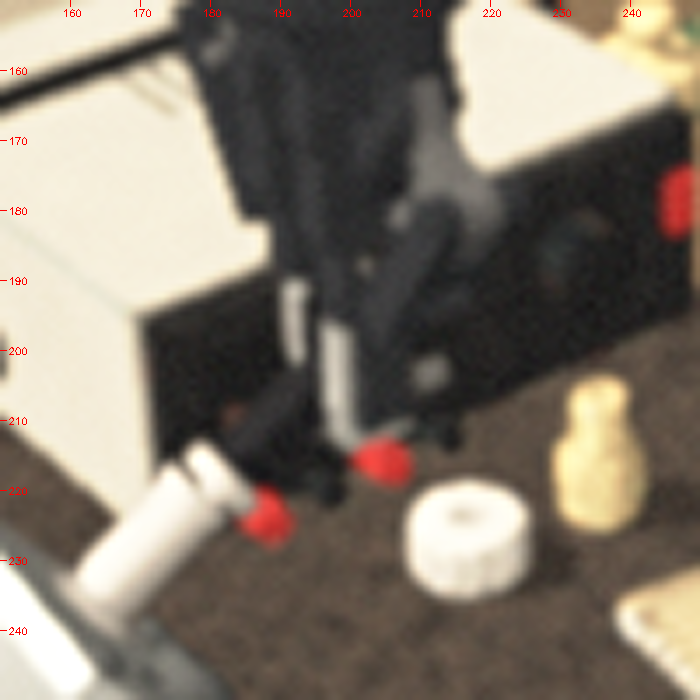

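The collar is about 3–5 mm off the mouth. Pushing home gently.

```bash
python3 -m crank '[[0.15,0,-0.2,0,0],[0.3,0,-0.4,0,0],[0.3,0,-0.4,0,0]]' 80; python3 -m crank '[[0.15,0,-0.2,0,0],[0.3,0,-0.4,0,0],[0.3,0,-0.4,0,0]]';python3 go.py
python3 - <<'E'
from h import *
from rig import camera
c=camera("scene"); pickle.dump(c,open("s1.pkl","wb")); crop(c,150,180,220,250,9,"s21.png")
E
```

```text
t: 14.7
position: [0.5395, 0.1594, 0.1474]
tool_rot: [0.542, 0.458, -0.528, 0.466]
wrist_force: [-3.6, -5.3, 15.3]
grip_width: 0.0106
t: 14.95
position: [0.5398, 0.1593, 0.147]
tool_rot: [0.542, 0.457, -0.53, 0.466]
wrist_force: [-14.0, -14.4, 31.6]
grip_width: 0.0107
t 14.95 tcp [0.5398 0.1593 0.147 ] x [ 0.0212  0.0015 -0.9998] y [ 0.9885 -0.1498  0.0208] yawy -0.150 F [-14.0158 -14.3779  31.6133] grip 0.0107 j [-0.8145  0.3329  0.5766  1.7195 -0.1941  1.1261 -0.3331]
```

View pics/s21.png

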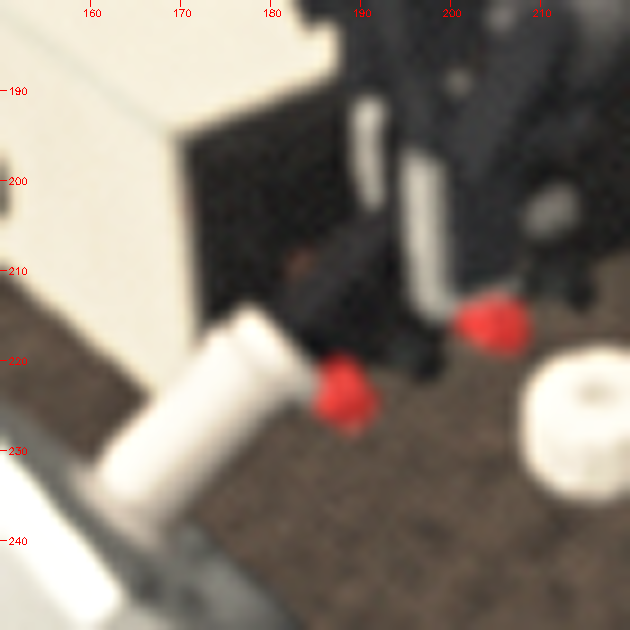

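The collar sits flush on the mouth, with a hard stop at about 37 N. I relax the push briefly, then draw out along the tube.

```bash
python3 -m crank '[[0.05,-0.05,-0.05,0,0],[0.05,-0.05,-0.05,0,0],[0.05,-0.05,-0.05,0,0]]' 60; python3 go.py; python3 -m crank '[[-0.6,0,0.8,0,0],[-1.2,0,1.6,0,0],[-1.8,0,2.4,0,0],[-1.8,0,2.4,0,0]]'; python3 go.py
```

```text
t: 15.25
position: [0.5394, 0.1593, 0.1475]
tool_rot: [0.543, 0.456, -0.53, 0.465]
wrist_force: [-2.1, -1.9, 13.1]
grip_width: 0.0105
t 15.25 tcp [0.5394 0.1593 0.1475] x [ 0.0215  0.0022 -0.9998] y [ 0.9884 -0.1506  0.021 ] yawy -0.151 F [-2.0505 -1.8932 13.0536] grip 0.0105 j [-0.8146  0.331   0.5762  1.7203 -0.1935  1.1264 -0.3345]
t: 15.58
position: [0.5353, 0.1325, 0.1663]
tool_rot: [0.543, 0.455, -0.531, 0.465]
wrist_force: [0.6, -0.4, -0.4]
grip_width: 0.0103
t 15.58 tcp [0.5353 0.1325 0.1663] x [ 0.0214  0.0013 -0.9998] y [ 0.9879 -0.1537  0.021 ] yawy -0.154 F [ 0.5778 -0.4405 -0.3675] grip 0.0103 j [-0.7967  0.2887  0.5956  1.727  -0.1715  1.1576 -0.3089]
```

```bash
python3 -m crank '[[-1.2,0,1.6,0,0],[-2.4,0,3.2,0,0],[-3.6,0,4.9,0,0],[-4.8,0,6.6,0,0],[-4.8,0,6.6,0,0]]'; python3 go.py
```

```text
t: 16.0
position: [0.5248, 0.0617, 0.2172]
tool_rot: [0.545, 0.453, -0.531, 0.464]
wrist_force: [0.7, 0.6, -0.5]
grip_width: 0.0105
t 16.00 tcp [0.5248 0.0617 0.2172] x [ 0.025   0.0012 -0.9997] y [ 0.9868 -0.1601  0.0245] yawy -0.161 F [ 0.6662  0.6326 -0.4949] grip 0.0105 j [-0.7425  0.1877  0.6465  1.7205 -0.1174  1.2476 -0.2306]
```

```bash
python3 -m crank '[[-1.2,0,1.6,0,0],[-2.4,0,3.2,0,0],[-2.4,0,3.2,0,0],[-2.4,0,3.2,0,0]]'; python3 go.py
python3 - <<'E'
from h import *
from rig import camera
c=camera("scene"); pickle.dump(c,open("s1.pkl","wb")); crop(c,140,110,300,260,4,"s22.png")
E
```

```text
t: 16.33
position: [0.5194, 0.028, 0.2424]
tool_rot: [0.547, 0.452, -0.531, 0.463]
wrist_force: [-0.1, 0.2, -1.7]
grip_width: 0.0104
t 16.33 tcp [0.5194 0.028  0.2424] x [ 0.0271  0.002  -0.9996] y [ 0.9862 -0.1632  0.0264] yawy -0.164 F [-0.0888  0.2215 -1.7375] grip 0.0104 j [-0.7125  0.147   0.6699  1.7041 -0.0954  1.2959 -0.1883]
```

View pics/s22.png

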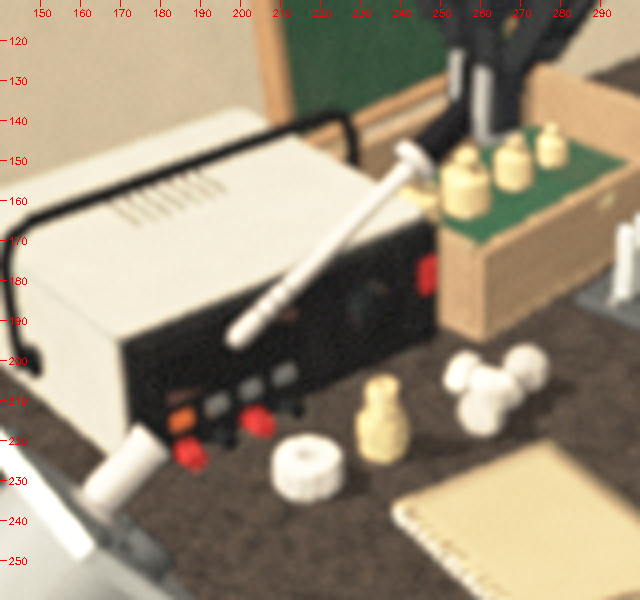

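The rod is fully out. To level it in the jaws, I lay the shaft across the flange's upper edge and lower until it comes level.

```bash
python3 go.py .497 .1545 .260 1.414
```

```text
t 16.38 tcp [0.5191 0.0294 0.2416] x [ 0.0258  0.002  -0.9997] y [ 0.9866 -0.1614  0.0251] yawy -0.162 F [-0.4806  0.6778 -1.097 ] grip 0.0104 j [-0.7134  0.1481  0.6684  1.7047 -0.0959  1.2955 -0.1886]
row: dx -1.87 dy -4.15 dz -12.01 turn -0.005 (alt 3.136)
```

```bash
python3 -m crank '[[-1.9,-2,-1,0,0],[-1.9,-4.1,-4,0,0],[-1.9,-4.1,-8,0,0],[-1.9,-4.1,-12,0,0],[-1.9,-4.1,-12,0,0]]'; python3 go.py .497 .1545 .225 1.414
python3 - <<'E'
from h import *
from rig import camera
c=camera("scene"); pickle.dump(c,open("s1.pkl","wb")); crop(c,110,110,250,280,4,"s23.png")
E
```

```text
t: 16.8
position: [0.4959, 0.1649, 0.2592]
tool_rot: [0.543, 0.457, -0.528, 0.466]
wrist_force: [-2.0, 1.3, -1.2]
grip_width: 0.0106
t 16.80 tcp [0.4959 0.1649 0.2592] x [ 0.024   0.0048 -0.9997] y [ 0.9887 -0.1483  0.0231] yawy -0.149 F [-2.0011  1.2575 -1.2366] grip 0.0106 j [-0.8804  0.1388  0.5554  1.6642 -0.0718  1.3355 -0.4631]
row: dx 3.41 dy 0.18 dz 1.04 turn 0.008 (alt -3.134)
```

View pics/s23.png

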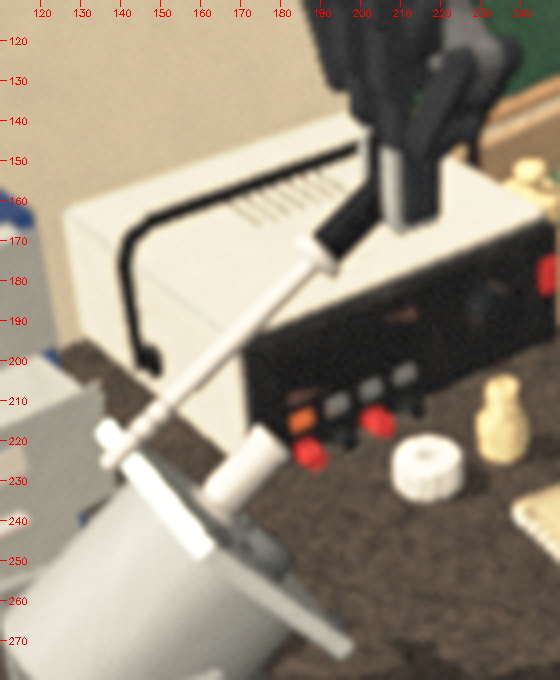

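The shaft now crosses above the flange's upper edge, tip at (136,226). Setting back 1 cm and lowering.

```bash
python3 -m crank '[[0,0.1,1,0,0],[1.5,0.2,1,0,0],[3.0,0.2,1,0,0],[3.0,0.2,1,0,0]]' 25; python3 -m crank '[[0.4,0,0,0,0],[0.8,0,0,0,0],[1.2,0,0,0,0],[1.2,0,0,0,0]]'; python3 -m crank '[[0.4,0,0,0,0],[0.8,0,0,0,0],[1.2,0,0,0,0],[1.2,0,0,0,0]]'; python3 go.py .497 .1545 .1475 1.414
```

```text
t: 17.18
position: [0.4959, 0.1483, 0.2262]
tool_rot: [0.542, 0.456, -0.532, 0.465]
wrist_force: [-0.5, -0.6, -1.0]
grip_width: 0.0103
t: 17.52
position: [0.497, 0.1484, 0.2152]
tool_rot: [0.543, 0.455, -0.531, 0.464]
wrist_force: [0.6, 1.0, 3.9]
grip_width: 0.0107
t: 17.85
position: [0.4982, 0.1488, 0.2041]
tool_rot: [0.544, 0.455, -0.53, 0.464]
wrist_force: [0.4, 2.4, 6.3]
grip_width: 0.0107
t 17.85 tcp [0.4982 0.1488 0.2041] x [ 0.0241  0.0034 -0.9997] y [ 0.9878 -0.1542  0.0233] yawy -0.155 F [0.3538 2.3603 6.2815] grip 0.0107 j [-0.8558  0.1714  0.5668  1.7575 -0.0938  1.2163 -0.42  ]
row: dx 5.66 dy -0.34 dz -0.51 turn 0.002 (alt -3.140)
```

```bash
python3 -m crank '[[0.8,0,-0.1,0,0],[1.6,0,-0.2,0,0],[2.4,0,-0.3,0,0],[2.8,0,-0.3,0,0],[2.8,0,-0.3,0,0]]'; python3 go.py .497 .1545 .1475 1.414
python3 - <<'E'
from h import *
from rig import camera
c=camera("scene"); pickle.dump(c,open("s1.pkl","wb")); crop(c,110,130,250,270,4,"s24.png")
E
```

```text
t: 18.27
position: [0.5001, 0.1519, 0.1767]
tool_rot: [0.545, 0.455, -0.529, 0.464]
wrist_force: [1.7, 0.8, 5.2]
grip_width: 0.0103
t 18.27 tcp [0.5001 0.1519 0.1767] x [ 0.0258  0.0043 -0.9997] y [ 0.9876 -0.1548  0.0248] yawy -0.156 F [1.7421 0.8309 5.1978] grip 0.0103 j [-0.8502  0.2017  0.5624  1.7903 -0.1131  1.1563 -0.4094]
row: dx 2.91 dy -0.41 dz -0.19 turn 0.001 (alt -3.140)
```

View pics/s24.png

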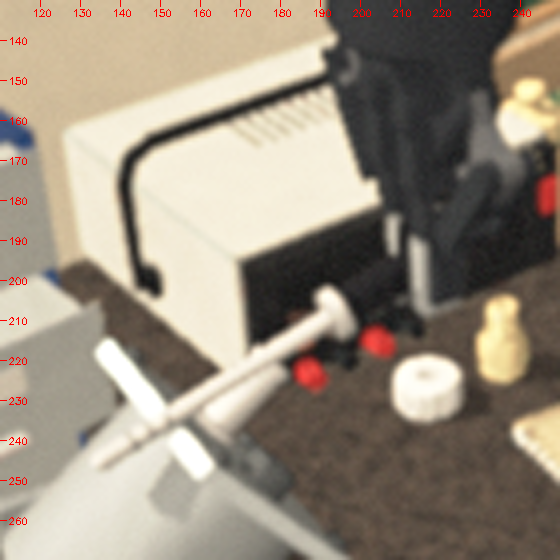

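The rod is levelling: collar at (194,208), shaft over the edge at (150,233). Lowering the rest.

```bash
python3 -m crank '[[0.8,0,0,0,0],[1.6,-0.1,-0.1,0,0],[2.4,-0.2,-0.2,0,0],[2.9,-0.2,-0.2,0,0],[3,-0.2,-0.2,0,0]]'; python3 -m crank '[[0.1,0,0,0,0],[0.1,0,0,0,0]]';python3 go.py .497 .1545 .1475 1.414
python3 - <<'E'
from h import *
from rig import camera
c=camera("scene"); pickle.dump(c,open("s1.pkl","wb")); crop(c,110,150,250,270,5,"s25.png")
E
```

```text
t: 18.73
position: [0.5, 0.1539, 0.1475]
tool_rot: [0.546, 0.454, -0.529, 0.464]
wrist_force: [1.6, -2.4, 6.9]
grip_width: 0.0106
t: 18.9
position: [0.5008, 0.1538, 0.1475]
tool_rot: [0.547, 0.454, -0.529, 0.464]
wrist_force: [-0.6, -1.0, 5.5]
grip_width: 0.0106
t 18.90 tcp [0.5008 0.1538 0.1475] x [ 0.029   0.0053 -0.9996] y [ 0.9873 -0.1563  0.0278] yawy -0.157 F [-0.6487 -1.0115  5.5071] grip 0.0106 j [-0.8436  0.2329  0.5567  1.8268 -0.134   1.0903 -0.3972]
row: dx -0.01 dy -0.38 dz -0.01 turn -0.000 (alt 3.141)
```

View pics/s25.png

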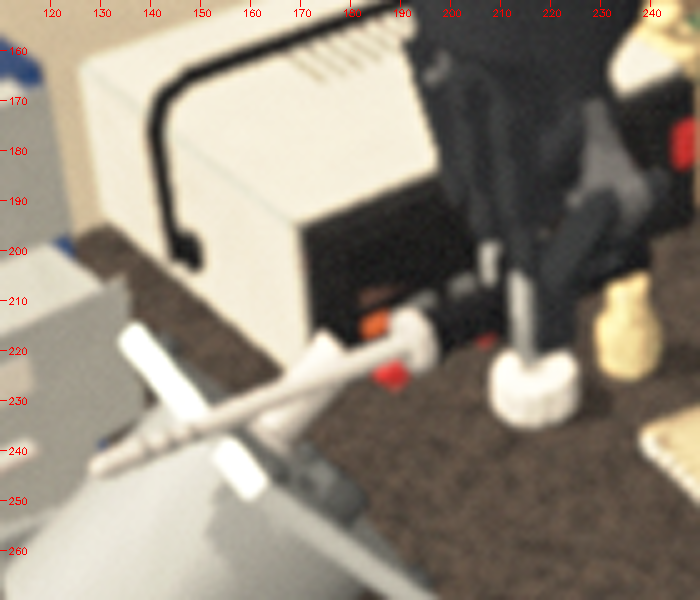

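Run:
```python
from rel import *
s=pickle.load(open("s1.pkl","rb"))
G,yw=gprior(.003); p0=np.array([*G,yw,.0]); print(p0)
for sg in (.0015,.004): rodfit([(s,.156,(128.5,243),1),(s,.046,(190,218),1)],p0,(p0,np.array([sg,sg,sg,.015,1])))
for th in (0,2,4,6,8):
    a=np.radians(th); d=np.array([np.cos(a)*np.cos(yw),np.cos(a)*np.sin(yw),-np.sin(a)]); print(th,proj(s,G+.046*d),proj(s,G+.156*d))
```

```text
[0.5012 0.1568 0.1547 1.4139 0.    ]
G [0.5013 0.1561 0.1551] yaw 1.417 pitch deg 0.84
res [[-0.7019411105295603, -0.001843255236707364], [0.3538854814120498, 0.4142443895106567]]
tip [0.5252 0.3103 0.1528] collar [0.5083 0.2016 0.1544] dir [ 0.1533  0.9881 -0.0146]
G [0.5019 0.1554 0.1554] yaw 1.416 pitch deg 1.35
res [[-0.46702612188414605, 0.05569347052073681], [0.4403184913327891, 0.0797401813250076]]
tip [0.526  0.3095 0.1518] collar [0.509  0.2009 0.1544] dir [ 0.1546  0.9877 -0.0236]
0 [190.0201 218.3782] [127.1585 242.0495]
2 [190.0995 219.1636] [127.7299 244.7913]
4 [190.2085 219.9348] [128.4114 247.4611]
6 [190.3468 220.6909] [129.2004 250.0556]
8 [190.5141 221.4309] [130.094 252.572]
```

The fit gives a pitch of about 1°, so the rod is level. Firm grip, lift off, then carry it over the notebook.

```bash
python3 -m crank '[[0,0,0,0,0],[-2,0,0,0,0],[-5,0,0,0,0],[-8,0,0,0,0],[-8,0,0,0,0]]' 70; python3 go.py .4485 -.147 .22 1.414
```

```text
t: 19.37
position: [0.5005, 0.1535, 0.2331]
tool_rot: [0.549, 0.453, -0.526, 0.465]
wrist_force: [1.1, -0.1, -0.8]
grip_width: 0.0102
t 19.37 tcp [0.5005 0.1535 0.2331] x [ 0.0353  0.0082 -0.9993] y [ 0.9871 -0.1566  0.0336] yawy -0.157 F [ 1.1401 -0.1149 -0.8341] grip 0.0102 j [-0.8684  0.1476  0.5683  1.7154 -0.0801  1.2662 -0.4409]
row: dx 0.88 dy -0.47 dz 30.51 turn -0.001 (alt 3.141)
```

```bash
python3 -m crank '[[0,0,3,0,0],[0.2,0,6.5,0,0],[0.4,-0.2,10,0,0],[0.6,-0.3,13.5,0,0],[0.6,-0.3,16,0,0]]'; python3 -m crank '[[0,0,3,0,0],[0,0,6.5,0,0],[0,0,10,0,0],[0,0,13,0,0],[0,0,14,0,0]]' ; python3 go.py .4485 -.147 .106 1.414
```

```text
t: 19.78
position: [0.4711, -0.0074, 0.224]
tool_rot: [0.549, 0.453, -0.527, 0.464]
wrist_force: [1.4, 0.2, -0.4]
grip_width: 0.0103
t: 20.2
position: [0.4468, -0.1508, 0.2221]
tool_rot: [0.55, 0.451, -0.529, 0.463]
wrist_force: [-0.9, -1.0, -1.9]
grip_width: 0.0103
t 20.20 tcp [ 0.4468 -0.1508  0.2221] x [ 0.0326  0.0064 -0.9994] y [ 0.9859 -0.1645  0.0311] yawy -0.165 F [-0.8527 -1.0438 -1.884 ] grip 0.0103 j [-0.5524  0.0241  0.8471  1.8571 -0.0356  1.2394  0.1402]
row: dx 11.61 dy -0.25 dz -0.27 turn -0.009 (alt 3.133)
```

```bash
python3 -m crank '[[3,0,-0.1,0,0],[6,-0.1,-0.2,0,0],[9,-0.2,-0.3,0,0],[11.6,-0.2,-0.3,0,0],[11.6,-0.2,-0.3,0,0]]'; python3 -m crank '[[0,0,0,0,0],[0,0,0,0,0],[0,0,0,0,0]]'; python3 go.py .4485 -.147 .106 1.414;  python3 - <<'E'
from h import *
from rig import camera
c=camera("scene"); pickle.dump(c,open("s1.pkl","wb")); crop(c,210,150,370,300,5,"s26.png")
c=camera("top"); pickle.dump(c,open("t1.pkl","wb")); crop(c,140,160,370,270,3,"t26.png")
E
```

```text
t: 20.62
position: [0.4452, -0.1457, 0.1014]
tool_rot: [0.547, 0.454, -0.532, 0.461]
wrist_force: [-1.5, -0.2, -0.6]
grip_width: 0.0105
t: 20.87
position: [0.4459, -0.1459, 0.1028]
tool_rot: [0.548, 0.453, -0.531, 0.461]
wrist_force: [-0.1, 0.2, -1.1]
grip_width: 0.0105
t 20.87 tcp [ 0.4459 -0.1459  0.1028] x [ 0.025   0.0067 -0.9997] y [ 0.9862 -0.1639  0.0236] yawy -0.165 F [-0.1458  0.2446 -1.0715] grip 0.0105 j [-0.4936  0.203   0.8397  2.012  -0.1992  0.9806  0.2798]
row: dx -0.32 dy 0.28 dz 0.06 turn -0.008 (alt 3.134)
```

View pics/s26.png

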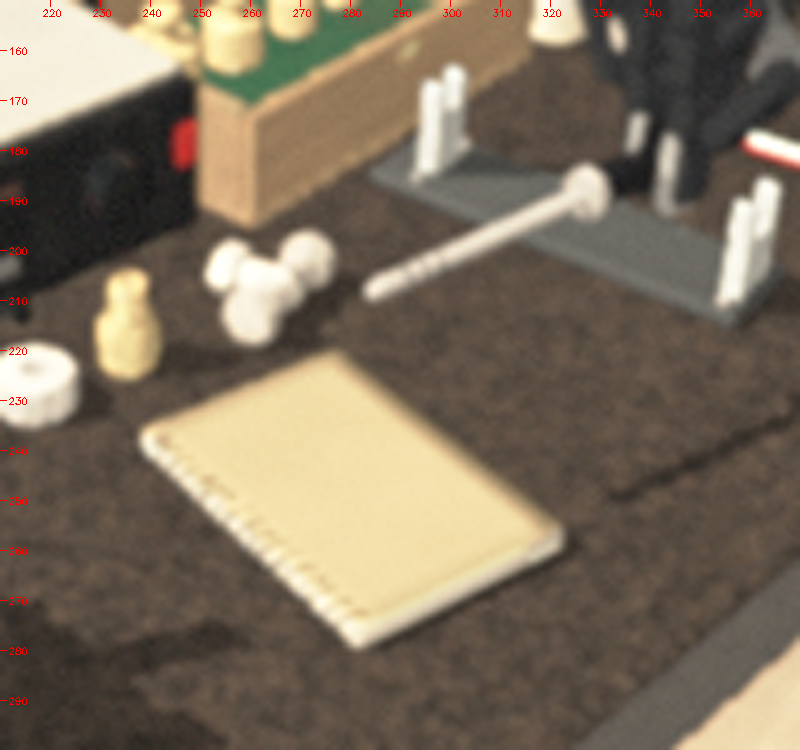

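View pics/t26.png

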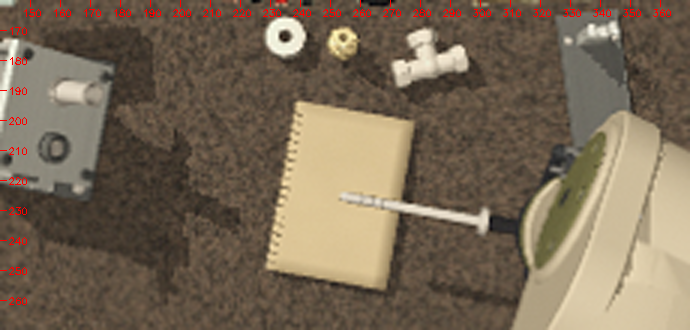

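Run:
```python
from rel import *
s=pickle.load(open("s1.pkl","rb"));t=pickle.load(open("t1.pkl","rb"));t0=pickle.load(open("top.pkl","rb"))
G,yw=gprior(.003); p0=np.array([*G,yw,.0])
obs=[(s,.156,(283.5,208.3),1),(s,.046,(325.5,190),1),(t,.156,(252.5,225.3),1),(t,.046,(301,233),1)]
rodfit(obs,p0,(p0,np.array([.004]*3+[.03,1])))
# bystander shift check & vent
print([cv2.norm(t["img"][a:b,c:d],t0["img"][a:b,c:d],cv2.NORM_L1)/((b-a)*(d-c)*3) for a,b,c,d in[(164,182,226,244),(164,182,246,262),(168,192,268,302)]])
d=t["range_z"]; 
print("vent depth now/before",np.median(d[207:211,157:161]),np.median(t0["range_z"][207:211,157:161]))
```

```text
G [ 0.4455 -0.1426  0.1084] yaw 1.415 pitch deg 1.75
res [[0.19593863941634027, 0.09002379504957503], [0.243294474478148, -0.4048148500950788], [0.5293618404797087, -0.24640500537077514], [-1.6146540616861103, -0.2107296869177162]]
tip [0.4697 0.0115 0.1037] collar [ 0.4526 -0.0971  0.107 ] dir [ 0.1555  0.9874 -0.0306]
[6.345679012345679, 5.93287037037037, 6.014705882352941]
vent depth now/before 0.8732359 0.87252843
```

The tip is at (0.470, 0.012, 0.104), 4 mm from the notebook's middle, with a pitch of about 2°. Raising 1 cm and settling.

```bash
python3 -m crank '[[-0.5,0.1,0,0,0],[-0.9,0.2,0,0,0],[-0.9,0.2,0,0,0],[-0.9,0.2,0,0,0],[-0.9,0.2,0,0,0]]'; python3 -m crank '[[0,0,0,0,0],[0,0,0,0,0],[0,0,0,0,0],[0,0,0,0,0],[0,0,0,0,0]]'; python3 -m crank '[[0,0,0,0,0],[0,0,0,0,0],[0,0,0,0,0]]'
python3 - <<'E'
from rig import *
from rel import *
s=camera("scene");t=camera("top")
crop(s,230,150,350,270,6,"s27.png"); crop(t,140,160,370,270,3,"t27.png")
st=read_state(); print(st["position"],abs(st["joint_vel"]).max(),st["grip_width"],st["wrist_force"])
E
```

```text
t: 21.38
position: [0.4481, -0.1462, 0.1121]
tool_rot: [0.548, 0.453, -0.531, 0.461]
wrist_force: [0.9, -0.1, -1.2]
grip_width: 0.0109
t: 21.8
position: [0.448, -0.1462, 0.112]
tool_rot: [0.548, 0.453, -0.531, 0.461]
wrist_force: [-0.5, -0.3, -1.2]
grip_width: 0.0106
t: 22.05
position: [0.448, -0.1462, 0.112]
tool_rot: [0.548, 0.453, -0.531, 0.461]
wrist_force: [-0.6, 0.1, -1.5]
grip_width: 0.0105
[ 0.448  -0.1462  0.112 ] 0.0020184859405921384 0.010539792070322506 [-0.5526  0.4394 -1.2671]
```

View pics/s27.png

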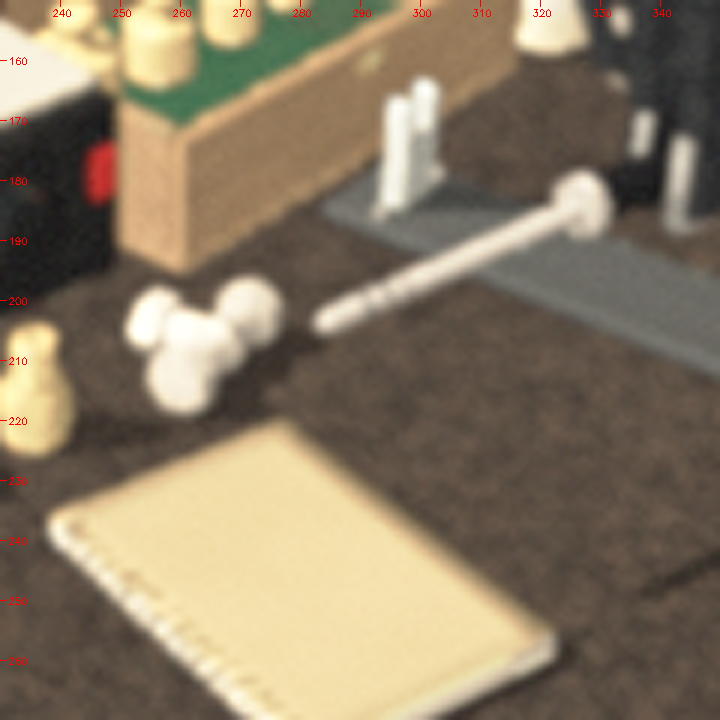

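View pics/t27.png

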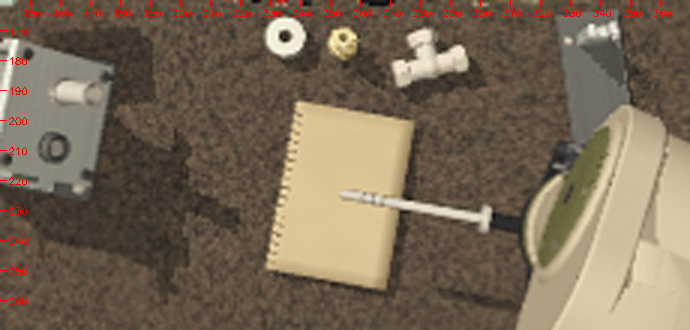

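The tip is at (284,203.5) in the scene view and (253,224.5) in the top view, over the middle of the notebook. The rod is level and still, and the nut, adapter and tee are where they were. Handing in.

```bash
python3 -c "
from rig import *
print(finish_job())"
```

```text
the job is handed in; nothing more can be done
None
```

I carried out the whole gauge check and handed the job in at about 22 s of the 54 s allowed. No verdict was reported, so the results below rest on my own camera and force checks.

- **Tilting the rod:** the tool can only turn about its vertical axis. I therefore tilted the rod in the jaws to about 33–35° by pressing the handle's rear down on the flange's upper corner.
- **Vent button:** the tip went about 7 mm into the boss. The force rose to about 5 N, as the spring should give, then met a hard stop at about 29 N. I held it there for about half a second.
- **Guide tube:** I slid the rod in until the collar stopped on the mouth (about 37 N, collar flush in the picture), then drew it right out. The rod ran about 0.05 rad off the tube's axis as it went in, inside the 0.1 rad limit. I did not re-measure the angle once it was seated.
- **Final pose:** I levelled the rod by laying the shaft across the flange's upper edge. It is held at 70 N, tilted about 2° tip-down and still, with the tip about 113 mm above the table, roughly 10 cm above the notebook. From above, the tip is within about 5 mm of the notebook's middle. That position comes from a camera fit made just before the last 1 cm lift.
- **Bystanders and vent:** the nut, adapter and tee look unmoved in the last top view. The vent's depth reading was within 1 mm of its value at the start, so the button appears to be out. I could not read its travel directly.

No check failed. Camera fits and arm readings differed by about 1–4 mm at times, within what the bores allow.

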